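# Drive worn guide inserts out of a guide block and clear them away

### The arm

A 6-joint arm with a two-finger parallel gripper is mounted at the origin on a cart in front of the work surface, level with it; the furniture and walls round the work are solid. World frame = base frame: x ahead of the robot, y to its left, z up, the work surface at z = 0. Lengths are in mm, angles in rad, forces in N, time in s.
With the tool pointing down it reaches from about 275 to 750 mm from the base axis. Payload 10.2 kg.
Tool frame: the origin (TCP) lies at the centre of the arm's flange, where the gripper is bolted on; the fingertips stand ctrl.tip_reach ahead of it and the grasp point (between the pads) lies 155 mm ahead of it (ctrl.tip_reach is the distance from the TCP to the fingertips, in mm); z points along the fingers, y is the direction in which the jaws open and shut (so a half turn about z gives the same grasp; the last joint's range is limited). The gripper opens to 85 mm and grips with 20 to 120 N. Pads are 22 mm wide; open, the fingers measure 114 mm over their backs; the gripper's body (76 mm by 85 mm) begins 54 mm behind the grasp point. The pads swing forward as they close: fully open they stand 13 mm farther back than shut.
Start: joints at [0.92, 0.313, 1.498, -0, 1.331, -0.223], TCP at [217.821, 477.689, 404.694] pointing down, gripper open.
Joint ranges: [-2.94, 2.94], [-0.97, 2.17], [0.19, 2.56], [-1.23, 4.37], [0.02, 3.11], [-2.88, 2.88]. Speed limits (rad/s): [2.39, 2.39, 3.01, 3.14, 3.14, 3.14].

### API

Orientations are given as a unit quaternion [w, x, y, z].
In Python, from rig import ctrl, viewer gives the robot as it stands.
- The arm moves only by the tool drive_tool, never from a script. Its argument "rows" is a list that holds one entry, the list of rows, each a list of 6 numbers: the shift along the world's x, y, z normalised to -1 to 1, where 1 is 0.1 m, then the turn, a rotation vector about the world's x, y, z normalised to -1 to 1, where 1 is 90 degrees. A call has 1 to 10 rows; each row is the pose to reach, as a shift and turn from the pose measured when the call began; what a row does not reach only later rows make up. A row lasts 1/8 s, in which the tool goes at most 62.5 mm and 10.7 degrees, less where a joint would pass 70% of its speed; a pose out of reach is approached as far as the arm can. A call with a number of a shift or a turn outside -1 to 1 is refused whole. A call with a gripper value outside its range is refused whole. "fingers" is the opening, from -1 (shut) to 1 (fully open), set as the call begins (left out, the last holds). The fingers move at their own pace and stop on an object; "force" is the grip in N (left out, the last holds). Time passes only in rows, so rows that repeat a pose let the fingers close. It gives the time, the measured TCP pose, the force and the opening at its end, in the units of the state.
- ctrl.sense(): the state, without advancing time (a new reading comes with each control period).
- viewer.capture(name): name is "scene" or "side" or "wrist"; returns the picture (480x640x3 uint8, red, green, blue); there is no depth.
- viewer.calibration(name): a dict with "mtx" (3x3 intrinsics, pixels), "extrinsics" (4x4, takes a point from camera to world coordinates). Camera axes: x right, y up, looking along -z (the intrinsics and any distortion apply to the point x, -y, -z); pixel columns grow to the right and rows downward; lengths in mm; the calibration is good to about 2 mm. A picture is of the moment at which its call begins: read the wrist's pose just before it. calibration takes no time and is no camera call; for the wrist camera it gives the pose at the moment of the call.
- ctrl.finish_job(): hands the job in, once; it reports no verdict.
The state is a dict: "time_s": time; "joints": joint angles; "dq": joint speeds; "tau": joint torques, N m; "eef_pos": TCP position; "ee_rot": TCP orientation; "force": force on the tool from outside, world axes, zero at the start; "wrist_torque": the same for the moment, N m; "grip_width": opening from 0.0 (shut) to 1.0 (fully open).
Only numpy, scipy, OpenCV 4.12 (cv2) and the standard library are available. Lean on these libraries where they do the work, as an engineer would, in place of code of your own. Each camera call takes 0.05 s, during which the arm holds its last target.

### The job

With the blue-handled drift, push every worn yellow insert right through and out of the far side of the aluminium guide block, then drop all of them into the red reject box and lay the drift back down on the black mat. Only when every insert is in the box, push the box (keep it on the table, do not lift it) into the yellow outline, roughly square with it. Leave everything else on the table where it is.

Things in the scene. Friction and masses are not known exactly. Their poses are not given: they have to be found in the camera images.
- guide_block: aluminium guide block, 64 (x) x 184 (y) x 56 mm, bolted to the table. Four square bores, 24 x 24 mm, run right through it along its x axis, their axes 32 mm above the table at y = -72, -24, +24 and +72 mm of the block. Origin: centre of its underside. Its -x face (nearer the robot, dark frames round the mouths) is the entry, its +x face the exit; behind the exit the table is free.
- insert_0: worn yellow nylon insert with two black bands, a square bar 60 x 20 x 20 mm, about 70 g; origin at its centre, long axis x. It starts loose inside one of the block's bores, hidden in it or nearly so, held by its own weight only; pushed out it drops 20 mm to the table. Three or four of the four inserts are there; an absent one reads None from the start.
- insert_1: worn yellow nylon insert with two black bands, a square bar 60 x 20 x 20 mm, about 70 g; origin at its centre, long axis x. It starts loose inside one of the block's bores, hidden in it or nearly so, held by its own weight only; pushed out it drops 20 mm to the table. Three or four of the four inserts are there; an absent one reads None from the start.
- insert_2: worn yellow nylon insert with two black bands, a square bar 60 x 20 x 20 mm, about 70 g; origin at its centre, long axis x. It starts loose inside one of the block's bores, hidden in it or nearly so, held by its own weight only; pushed out it drops 20 mm to the table. Three or four of the four inserts are there; an absent one reads None from the start.
- insert_3: worn yellow nylon insert with two black bands, a square bar 60 x 20 x 20 mm, about 70 g; origin at its centre, long axis x. It starts loose inside one of the block's bores, hidden in it or nearly so, held by its own weight only; pushed out it drops 20 mm to the table. Three or four of the four inserts are there; an absent one reads None from the start.
- drift: drift: blue square grip 64 mm long, 28 x 28 mm section, with black rings; from its front (+x) end a steel rod, 12 mm across and 80 mm long, on the same axis. Origin: on the axis in the middle of the grip; x points to the rod's tip, which is 112 mm from the origin. 160 g; it balances within the grip, 9 mm or so ahead of the origin. Starts lying flat on the mat.
- tool_mat: black rubber mat, 110 (x) x 160 (y) mm, 2 mm thick, fixed; origin: centre of its underside. The drift belongs on it (the middle of its grip over the mat).
- reject_box: open red box, loose, outside 100 (x) x 120 (y) x 45 mm, walls and floor 4 mm, about 350 g; origin: centre of its underside.
- square: yellow rectangular outline painted on the table, inside 140 (x) x 160 (y) mm, lines 8 mm wide, flat; origin: its centre on the table. The box belongs in it with its x axis along the outline's x axis (either way round).
- card_stack: bystander: banded stack of grey cards, 65 x 90 x 21 mm, loose; origin: centre of its underside.
- pen_1: bystander: white pen, 11 x 145 x 9 mm, loose; origin: centre of its underside.

How it is judged:
By the outcome, as a careful person would: the job done as asked, in the order asked, and still so for the second after the job is handed in, with the robot touching nothing.
Of insert_0, insert_1, insert_2, insert_3 only 3 to 4 are there at a start; the rules pass over those that are not, and their reading is None.
At some moment in a run one of reject_box may be knocked a few centimetres aside while the robot is not near it.
Once in a run the grip may slacken for a moment while it holds something.
It also fails if it takes over 200 s, if anything falls off the work surface, if the arm or the gripper's body presses on something with over 40 N, if the wrist force passes 120 N, or if a joint passes its speed limit or range.

## Working session

There is one attempt and no reset: what is moved stays moved. The work goes in short steps, Python scripts to look and compute and a tool call to move; the robot and the scene stay as the last step left them, time stands still between calls to the robot, and variables do not carry over. Pictures are saved under pics/ and viewed, and the job is handed in when it is done.

Besides the shell and the picture viewer there is one more tool, called as name(argument=value, ...) on one line, values as JSON. drive_tool: Moves the arm, as the interface text tells. Scaled input: -1 to 1 covers 0.1 m each way for a shift and 90 degrees each way for a turn. Its arguments: {"type":"object","properties":{"rows":{"type":"array","items":{"type":"array","items":{"type":"array","items":{"type":"number"}}}},"fingers":{"type":"number"},"force":{"type":"number"}},"required":["rows"]}

```bash
ls; mkdir -p pics
cat > h.py <<'E'
import numpy as np, cv2
from rig import ctrl, viewer
def cap(n,f):
    cal=viewer.calibration(n); im=viewer.capture(n)
    cv2.imwrite('pics/'+f+'.png',cv2.cvtColor(im,cv2.COLOR_RGB2BGR)); np.savez('pics/'+f+'.npz',im=im,K=cal['mtx'],E=cal['extrinsics'],d=np.array(cal.get('dist',cal.get('distortion',[0,0,0,0,0])),float))
    return im,cal
def ld(f):
    z=np.load('pics/'+f+'.npz'); return z
def ray(z,uv):
    p=cv2.undistortPoints(np.array(uv,float).reshape(-1,1,2),z['K'],z['d']).reshape(-1,2)
    c=np.c_[p[:,0],-p[:,1],-np.ones(len(p))]
    return z['E'][:3,3], c@z['E'][:3,:3].T
def onz(z,uv,h):
    o,d=ray(z,uv); t=(h-o[2])/d[:,2]; return o+d*t[:,None]
def tri(z1,uv1,z2,uv2):
    o1,d1=ray(z1,uv1);o2,d2=ray(z2,uv2);d1=d1[0];d2=d2[0]
    A=np.c_[d1,-d2]; s=np.linalg.lstsq(A,o2-o1,rcond=None)[0]
    a=o1+d1*s[0];b=o2+d2*s[1]; return (a+b)/2,np.linalg.norm(a-b)
def proj(z,P):
    P=np.atleast_2d(P).astype(float); c=(P-z['E'][:3,3])@z['E'][:3,:3]
    c=np.c_[c[:,0],-c[:,1],-c[:,2]]
    return cv2.projectPoints(c,np.zeros(3),np.zeros(3),z['K'],z['d'])[0].reshape(-1,2)
def st():
    s=ctrl.sense(); print('t',round(s['time_s'],2),'p',np.round(s['eef_pos'],1),'q',np.round(s['ee_rot'],3),'F',np.round(s['force'],1),'g',round(s['grip_width'],3),'j',np.round(s['joints'],2)); return s
E
python3 - <<'E'
from h import *
s=st(); print(s, ctrl.tip_reach)
for n in ('scene','side','wrist'):
    im,c=cap(n,n+'0'); print(n,c)
E
```

```text
pics
t 0.0 p [217.8 477.7 404.1] q [-0.     0.212  0.977 -0.001] F [ 0.1 -1.  -0. ] g 1.003 j [ 0.92  0.31  1.5   0.    1.33 -0.22]
{'time_s': 0.0, 'joints': array([ 9.19609884e-01,  3.13447170e-01,  1.49845001e+00,  1.41200024e-05,
        1.33101255e+00, -2.23389278e-01]), 'dq': array([-1.10851428e-03,  4.36027560e-04, -7.86730209e-04, -9.74521483e-05,
        1.55525713e-03, -7.18002609e-04]), 'tau': array([-1.85485558e-03, -4.12258637e+01, -2.59746408e+01, -2.26866809e-04,
        4.05876330e-03, -7.02471127e-06]), 'eef_pos': array([217.78415231, 477.6513792 , 404.13151212]), 'ee_rot': array([-2.85093821e-04,  2.12272837e-01,  9.77210217e-01, -5.93671886e-04]), 'force': array([ 0.105473  , -0.96551975, -0.01016454]), 'wrist_torque': array([-0.00064107,  0.03070414, -0.02013825]), 'grip_width': 1.0032011248174615} 173.4
scene {'mtx': array([[487.7930298 ,   0.        , 316.80960512],
       [  0.        , 487.7930298 , 245.18956693],
       [  0.        ,   0.        ,   1.        ]]), 'extrinsics': array([[ 5.32285114e-01,  7.20405085e-01, -4.44622392e-01,
         7.31049674e+01
[... 608 characters left out ...]
2],
       [ 7.63093149e-03,  8.65410813e-01,  5.01004884e-01,
         4.78490866e+02],
       [ 0.00000000e+00,  0.00000000e+00,  0.00000000e+00,
         1.00000000e+00]])}
wrist {'mtx': array([[425.17293996,   0.        , 315.22212511],
       [  0.        , 425.17293996, 243.4152653 ],
       [  0.        ,   0.        ,   1.        ]]), 'extrinsics': array([[ 4.16201597e-01, -8.64223893e-01, -2.82654018e-01,
         1.45515769e+02],
       [ 9.09271398e-01,  3.95128145e-01,  1.30764191e-01,
         5.11023118e+02],
       [-1.32498026e-03, -3.11433479e-01,  9.50267032e-01,
         3.73128499e+02],
       [ 0.00000000e+00,  0.00000000e+00,  0.00000000e+00,
         1.00000000e+00]])}
```

View pics/scene0.png

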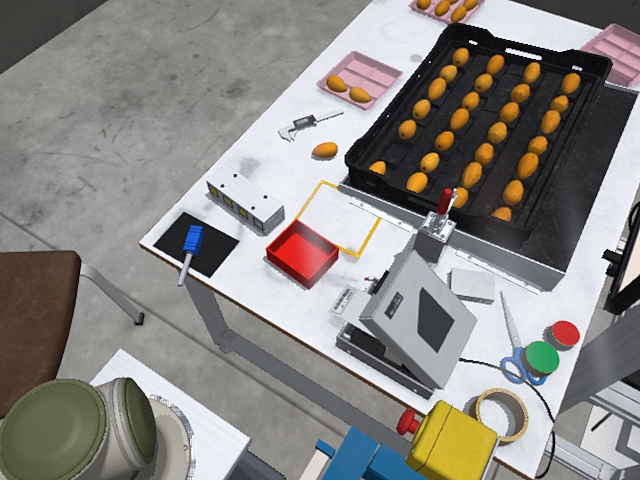

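View pics/side0.png

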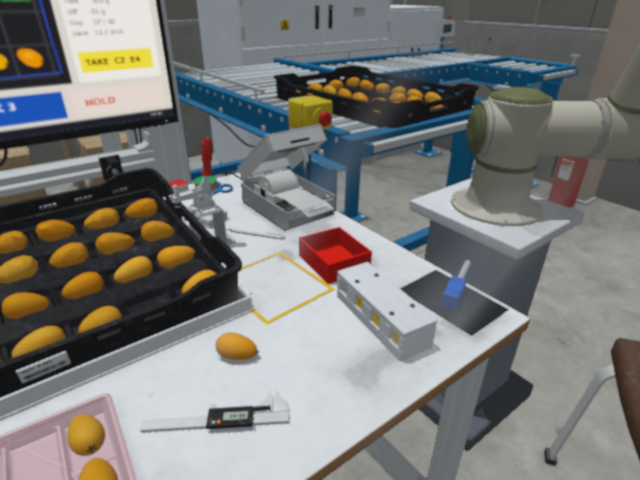

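View pics/wrist0.png

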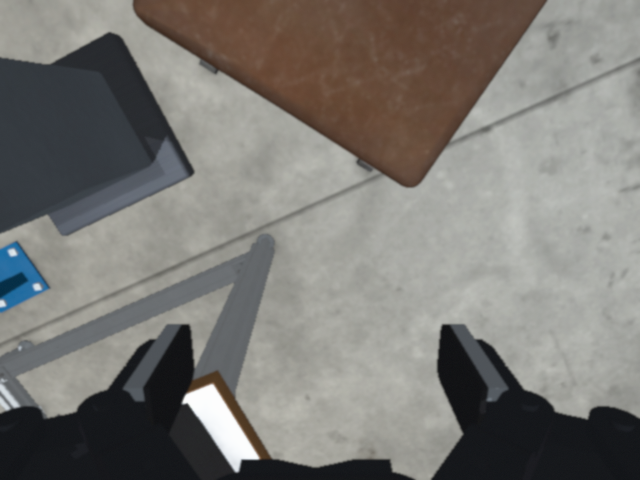

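Run:
```python
from h import *
z=ld('scene0'); im=z['im'][:,:,::-1]
c=cv2.resize(im[160:300,130:390],None,fx=3,fy=3,interpolation=cv2.INTER_CUBIC); cv2.imwrite('pics/c1.png',c)
z2=ld('side0'); im=z2['im'][:,:,::-1]
c=cv2.resize(im[220:360,220:520],None,fx=2.6,fy=2.6,interpolation=cv2.INTER_CUBIC); cv2.imwrite('pics/c2.png',c)
```

```text
(no output)
```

View pics/c1.png

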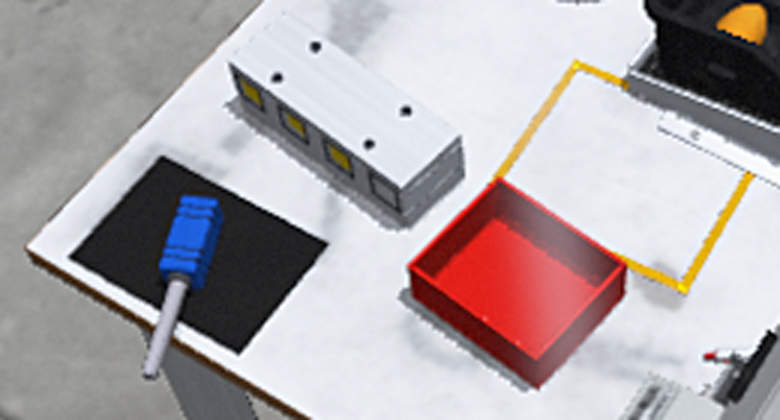

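View pics/c2.png

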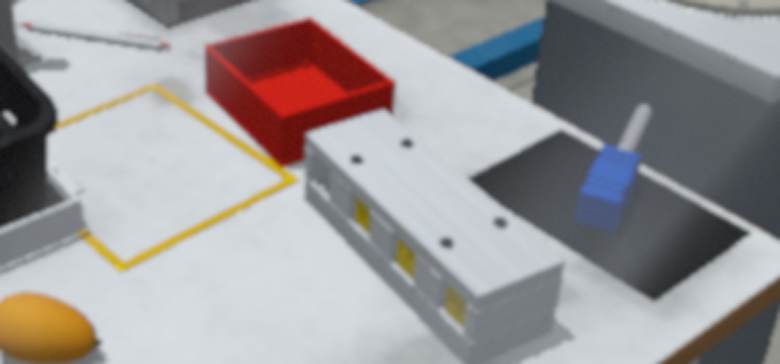

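Run:
```python
from h import *
a=ld('scene0'); b=ld('side0')
A=lambda p: np.array(p,float)/3+[130,160]
B=lambda p: np.array(p,float)/2.6+[220,220]
def show(n,P): print(n,np.round(P,0).tolist())
show('mat A',onz(a,A([(163,156),(327,243),(240,353),(72,258)]),2))
show('mat B',onz(b,B([(562,132),(750,233),(654,299),(470,180)]),2))
show('blk A top',onz(a,A([(230,63),(283,12),(402,190),(462,138)]),56))
show('blk B top',onz(b,B([(563,262),(478,300),(388,112),(306,138)]),56))
show('box A top',onz(a,A([(500,180),(627,264),(540,360),(410,268)]),45))
show('box B top',onz(b,B([(310,20),(392,85),(283,120),(207,47)]),45))
show('sq A outer',onz(a,A([(577,62),(500,178),(683,292),(752,175)]),0))
show('sq B outer',onz(b,B([(298,181),(155,85),(123,271)]),0))
show('drift A',onz(a,A([(200,195),(187,283),(150,377)]),16))
show('drift B z16',onz(b,B([(643,107)]),16))
for n,p,q in [('tip',(150,377),(640,108)),('blk left near',(230,63),(563,262)),('blk right near',(402,190),(388,112)),('blkrf',(462,138),(306,138)),('box',(410,268),(310,20)),('box2',(627,264),(207,47)),('boxlf',(500,180),(283,120))]:
  print(n,tri(a,A(p),b,B(q)))
```

```text
mat A [[468.0, 262.0, 2.0], [471.0, 107.0, 2.0], [364.0, 103.0, 2.0], [360.0, 259.0, 2.0]]
mat B [[367.0, 111.0, 2.0], [362.0, 266.0, 2.0], [469.0, 267.0, 2.0], [469.0, 112.0, 2.0]]
blk A top [[538.0, 240.0, 56.0], [599.0, 237.0, 56.0], [512.0, 61.0, 56.0], [573.0, 51.0, 56.0]]
blk B top [[543.0, 248.0, 56.0], [606.0, 241.0, 56.0], [515.0, 71.0, 56.0], [581.0, 62.0, 56.0]]
box A top [[562.0, 11.0, 45.0], [549.0, -104.0, 45.0], [453.0, -93.0, 45.0], [466.0, 23.0, 45.0]]
box B top [[458.0, -82.0, 45.0], [475.0, 33.0, 45.0], [569.0, 22.0, 45.0], [552.0, -95.0, 45.0]]
sq A outer [[717.0, 41.0, 0.0], [589.0, 31.0, 0.0], [575.0, -138.0, 0.0], [693.0, -131.0, -0.0]]
sq B outer [[566.0, 38.0, 0.0], [577.0, -134.0, 0.0], [718.0, 47.0, 0.0]]
drift A [[449.0, 206.0, 16.0], [384.0, 165.0, 16.0], [312.0, 137.0, 16.0]]
drift B z16 [[308.0, 137.0, 16.0]]
tip (array([311.47817052, 137.32544426,  16.48602897]), np.float64(0.37548451165566077))
blk left near (array([539.67861112, 243.84966766,  51.40015761]), np.float64(2.6895793289979637))
blk right near (array([512.07989406,  64.67889897,  51.95479086]), np.float64(4.742807190538875))
blkrf (array([575.56107937,  54.10525164,  49.5979336 ]), np.float64(1.7268996296040864))
box (array([476.18985477, -11.73892904,  77.49458933]), np.float64(64.32994735766192))
box2 (array([ 549.58348655, -101.89178315,   41.56074226]), np.float64(3.933869559030611))
boxlf (array([564.34174334,  14.2934045 ,  39.13211698]), np.float64(2.7814148536575547))
```

drive_tool(rows=[[[0.5,-0.5,0,0,0,0.1],[1,-1,0,0,0,0.2],[1,-1,0,0,0,0.27],[1,-1,0,0,0,0.27]]])

```text
time_s: 0.65
eef_pos: [318.6, 376.9, 404.1]
ee_rot: [-0.0, 0.003, 1.0, -0.001]
force: [-0.2, 0.0, -0.2]
grip_width: 1.0
```

drive_tool(rows=[[[0.5,-0.5,0,0,0,0],[1,-1,0,0,0,0],[1,-1,0,0,0,0]]])

```text
time_s: 1.02
eef_pos: [419.9, 275.7, 403.9]
ee_rot: [-0.0, 0.005, 1.0, -0.001]
force: [-0.7, 0.1, -0.1]
grip_width: 0.999
```

drive_tool(rows=[[[0.15,-0.5,0,0,0,0],[0.15,-1,0,0,0,0],[0.15,-1,0,0,0,0],[0.15,-1,0,0,0,0]]])

```text
time_s: 1.52
eef_pos: [434.5, 176.9, 404.0]
ee_rot: [-0.0, 0.005, 1.0, -0.0]
force: [-0.4, -0.3, 0.9]
grip_width: 1.001
```

Run:
```python
from h import *
st(); cap('wrist','w1'); st()
```

```text
t 1.52 p [434.5 176.9 404. ] q [-0.     0.005  1.    -0.   ] F [-0.4 -0.3  0.9] g 1.001 j [ 0.14  0.19  1.66 -0.    1.29 -1.42]
t 1.57 p [434.5 177.1 403.9] q [-0.     0.005  1.    -0.   ] F [ 0.3  0.7 -1.5] g 1.0 j [ 0.14  0.19  1.66 -0.    1.29 -1.42]
```

View pics/w1.png

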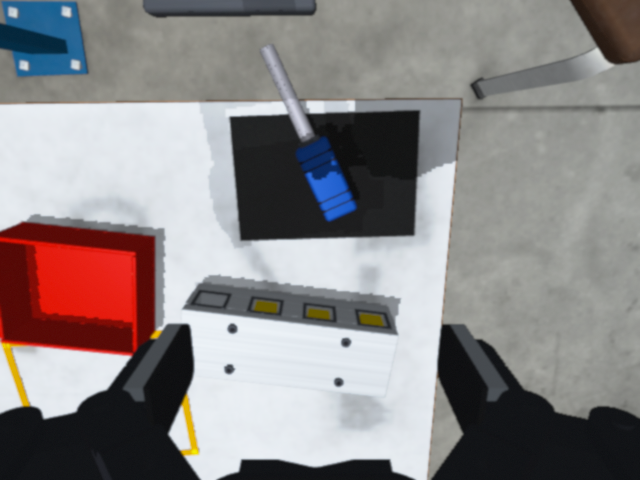

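```bash
cat >> h.py <<'E'
def drift(f):
    z=ld(f); h=cv2.cvtColor(z['im'],cv2.COLOR_RGB2HSV)
    m=((h[...,0]>95)&(h[...,0]<130)&(h[...,1]>120)&(h[...,2]>50)).astype(np.uint8)
    n,l,s,c=cv2.connectedComponentsWithStats(m)
    return z,h,m,l,s,c
E
python3 - <<'E'
from h import *
z,h,m,l,s,c=drift('w1')
for i in range(1,len(s)):
  if s[i,4]>30: print(s[i],c[i])
P=np.argwhere((l>0)&(np.add.outer(np.arange(480)*0,np.arange(640))>290)&(np.add.outer(np.arange(480),np.arange(640)*0)>100))[:,::-1].astype(np.float32)
r=cv2.minAreaRect(P);print(r,cv2.boxPoints(r)); 
print(np.round(onz(z,cv2.boxPoints(r),30),1)); print('axis16 centre',onz(z,[r[0]],16), onz(z,[r[0]],30))
print('tip',onz(z,[(268,46)],16),'rodbase',onz(z,[(307,136)],16))
# block
print('blk top',np.round(onz(z,[(188,309),(398,334),(388,396),(190,374)],56),1))
print('mat',np.round(onz(z,[(231,117),(420,111),(414,236),(241,240)],2),1))
print('entry bottoms',np.round(onz(z,[(205,283),(400,298)],0),1))
im=z['im'][:,:,::-1]
cv2.imwrite('pics/c3.png',cv2.resize(im[30:250,220:430],None,fx=2.7,fy=2.7,interpolation=cv2.INTER_CUBIC))
cv2.imwrite('pics/c4.png',cv2.resize(im[260:410,170:420],None,fx=3.2,fy=3.2,interpolation=cv2.INTER_CUBIC))
E
```

```text
[   0    1   87   75 5064] [43.19549763 37.54561611]
[ 295  136   63   86 2851] [325.89056471 179.50473518]
((325.5426330566406, 179.205810546875), (81.5257797241211, 36.659244537353516), 65.77225494384766) [[292.0998  149.55508]
 [325.53015 134.51141]
 [358.98547 208.85654]
 [325.5551  223.9002 ]]
[[388.8 158.8  30. ]
 [377.5 185.3  30. ]
 [437.5 212.7  30. ]
 [450.1 185.   30. ]]
axis16 centre [[414.98076807 185.470745    16.        ]] [[412.62897128 185.17360295  30.        ]]
tip [[312.03749822 141.80406442  16.        ]] rodbase [[379.46010593 170.5021701   16.        ]]
blk top [[514.4  70.5  56. ]
 [539.8 245.1  56. ]
 [602.  239.2  56. ]
 [577.2  65.7  56. ]]
mat [[364.2 106.9   2. ]
 [361.3 264.7   2. ]
 [470.2 266.2   2. ]
 [472.2 108.1   2. ]]
entry bottoms [[515.4  70.6   0. ]
 [533.2 257.    0. ]]
```

View pics/c3.png

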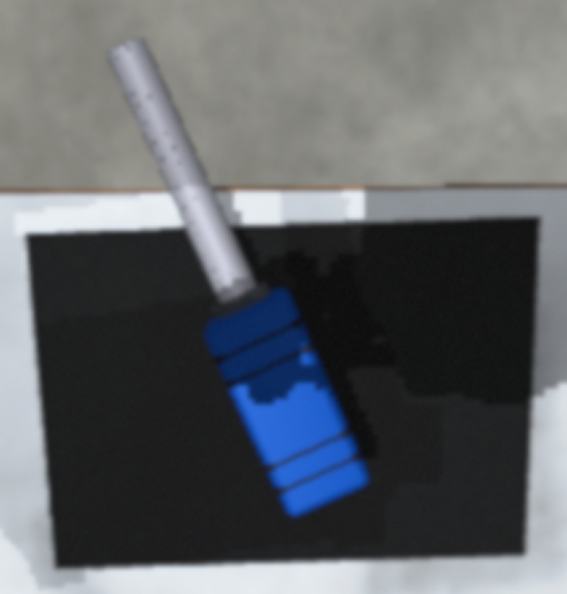

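View pics/c4.png

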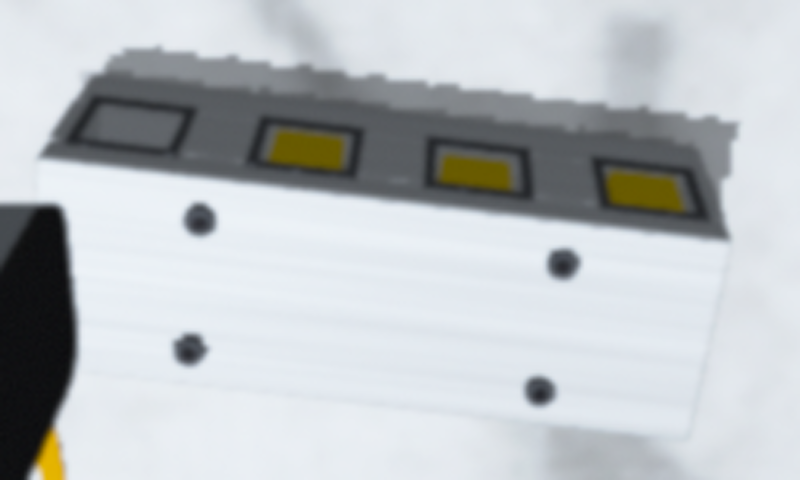

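drive_tool(rows=[[[0,0,-0.1,0,0,-0.11],[0,0,-0.2,0,0,-0.22],[0,0,-0.3,0,0,-0.33],[0,0,-0.4,0,0,-0.44],[-0.05,0.02,-0.5,0,0,-0.55],[-0.1,0.04,-0.5,0,0,-0.66],[-0.15,0.06,-0.5,0,0,-0.77],[-0.2,0.08,-0.5,0,0,-0.87],[-0.2,0.08,-0.5,0,0,-0.87]]])

```text
time_s: 2.7
eef_pos: [414.1, 186.3, 353.9]
ee_rot: [-0.001, 0.634, 0.773, -0.0]
force: [0.5, 0.5, 0.0]
grip_width: 1.003
```

drive_tool(rows=[[[0,0,0,0,0,-0.11],[0,0,0,0,0,-0.22],[0,0,0,0,0,-0.33],[0,0,0,0,0,-0.44],[0,0,0,0,0,-0.55],[0,0,0,0,0,-0.66],[0,0,0,0,0,-0.77],[0,0,0,0,0,-0.87],[0,0,0,0,0,-0.87]]])

```text
time_s: 3.82
eef_pos: [414.1, 186.8, 353.9]
ee_rot: [-0.001, 0.979, 0.202, 0.0]
force: [-0.7, 0.1, 0.9]
grip_width: 1.003
```

Run:
```python
from h import *
st(); cap('wrist','w2');
```

```text
t 3.83 p [414.1 186.8 353.9] q [-0.001  0.979  0.202  0.   ] F [-0.7  0.1  0.9] g 1.003 j [0.16 0.21 1.78 0.   1.16 1.33]
```

View pics/w2.png

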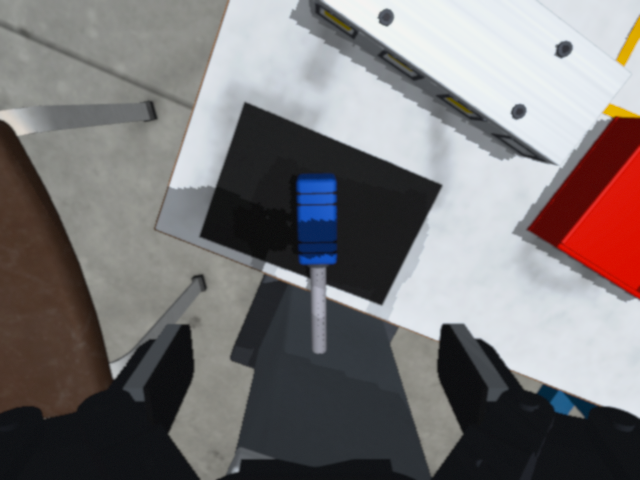

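Run:
```python
from h import *
a=ld('w1'); b=ld('w2')
A=lambda p: np.array(p,float)/2.7+[220,30]
im=b['im'][:,:,::-1]
cv2.imwrite('pics/c5.png',cv2.resize(im[160:360,240:400],None,fx=3,fy=3,interpolation=cv2.INTER_CUBIC))
print('tip',tri(a,A((127,45)),b,(319,352)))
# grip rear corners top: w1 (293,517)&(368,478); in w2 top row
print('rearL',tri(a,A((293,517)),b,(335,176)), 'rearR',tri(a,A((368,478)),b,(299,176)))
print('rodbase',tri(a,A((240,290)),b,(318.5,266)))
print(onz(b,[(317,175),(318,264),(319,264)],30), onz(b,[(319,353),(318,266)],16))
```

```text
tip (array([313.3403044 , 141.16378773,  21.77669144]), np.float64(1.0005649102027612))
rearL (array([449.57302341, 187.50693686,  24.49544055]), np.float64(0.3083778515863713)) rearR (array([438.64496011, 210.95098241,  19.29083187]), np.float64(1.0820236036978779))
rodbase (array([380.69545033, 171.17565802,  18.85041974]), np.float64(1.8907007261794886))
[[446.06927604 199.60430973  30.        ]
 [386.21386336 173.0147391   30.        ]
 [386.50450222 172.33830559  30.        ]] [[309.25980823 138.80808816  16.        ]
 [379.82772955 170.17547385  16.        ]]
```

View pics/c5.png

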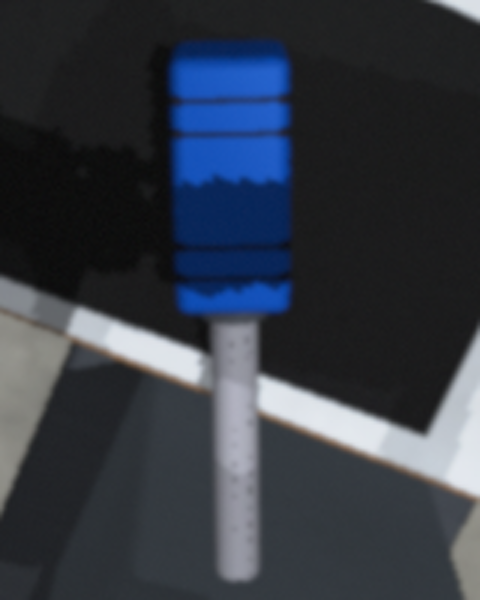

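drive_tool(rows=[[[0.01,-0.01,-0.4,0,0,0],[0.01,-0.01,-0.8,0,0,0],[0.01,-0.01,-0.95,0,0,0],[0.01,-0.01,-0.95,0,0,0]]], fingers=0.2)

```text
time_s: 4.38
eef_pos: [415.0, 185.9, 258.2]
ee_rot: [-0.001, 0.979, 0.204, -0.001]
force: [0.0, -1.1, 1.1]
grip_width: 0.598
```

drive_tool(rows=[[[0,0,-0.3,0,0,0],[0,0,-0.55,0,0,0],[0,0,-0.7,0,0,0],[0,0,-0.78,0,0,0],[0,0,-0.78,0,0,0]]])

```text
time_s: 5.0
eef_pos: [415.2, 185.9, 180.3]
ee_rot: [-0.001, 0.979, 0.205, -0.001]
force: [1.4, 0.4, 1.1]
grip_width: 0.598
```

Run:
```python
from h import *
st(); print(ctrl.tip_reach);cap('wrist','w3');
```

```text
t 5.0 p [415.2 185.9 180.3] q [-0.001  0.979  0.205 -0.001] F [1.4 0.4 1.1] g 0.598 j [0.16 0.49 1.93 0.   0.72 1.32]
173.4
```

View pics/w3.png

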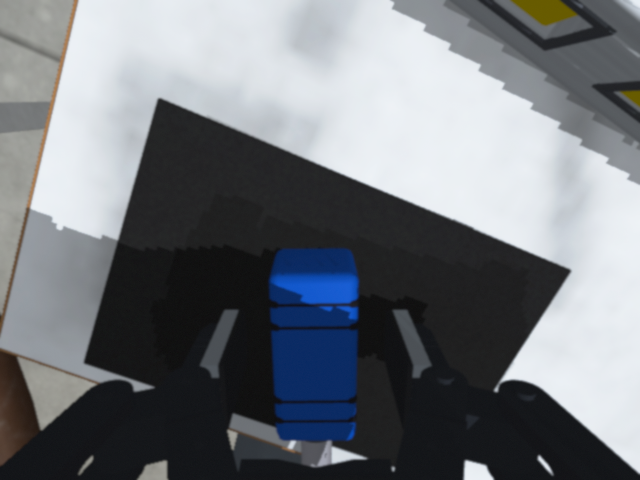

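drive_tool(rows=[[[0,0,-0.01,0,0,0],[0,0,-0.01,0,0,0],[0,0,-0.01,0,0,0],[0,0,-0.01,0,0,0],[0,0,-0.01,0,0,0],[0,0,-0.01,0,0,0]]], fingers=-1, force=80)

```text
time_s: 5.8
eef_pos: [415.6, 186.0, 180.5]
ee_rot: [-0.001, 0.979, 0.205, 0.001]
force: [-1.6, 0.2, 5.5]
grip_width: 0.311
```

drive_tool(rows=[[[0,0,0.2,0,0,0],[0,0,0.5,0,0,0],[0,0,0.8,0,0,0],[0,0,0.8,0,0,0]]])

```text
time_s: 6.3
eef_pos: [415.8, 186.1, 262.1]
ee_rot: [-0.0, 0.979, 0.205, 0.003]
force: [0.5, 0.3, -2.0]
grip_width: 0.311
```

Run:
```python
from h import *
st(); cap('wrist','w4'); cap('side','s4')
```

```text
t 6.3 p [415.8 186.1 262.1] q [-0.     0.979  0.205  0.003] F [ 0.5  0.3 -2. ] g 0.311 j [0.16 0.34 1.88 0.   0.92 1.32]
```

View pics/w4.png

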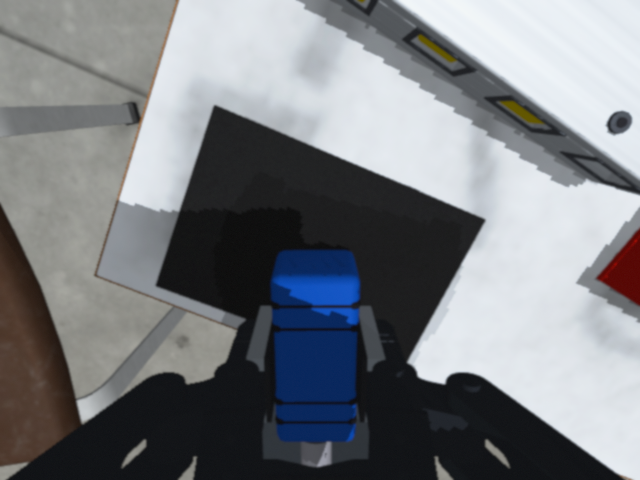

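View pics/s4.png

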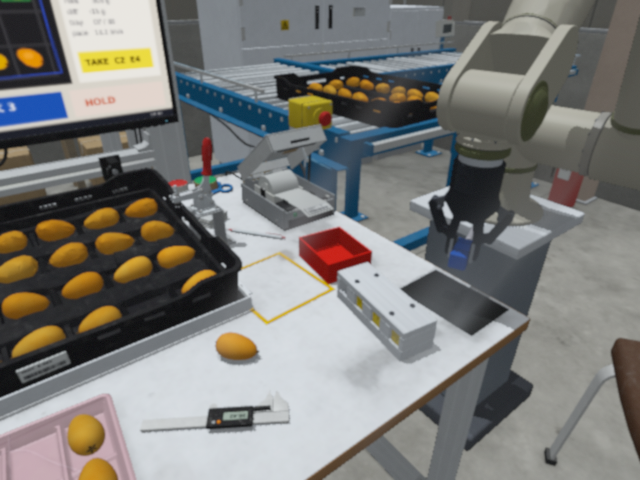

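drive_tool(rows=[[[0,0,0.1,0,0,0.1],[-0.1,0,0.2,0,0,0.21],[-0.2,0,0.2,0,0,0.31],[-0.3,0,0.2,0,0,0.42],[-0.4,0,0.2,0,0,0.52],[-0.4,0,0.2,0,0,0.63],[-0.4,0,0.2,0,0,0.73],[-0.4,0,0.2,0,0,0.82],[-0.4,0,0.2,0,0,0.82]]])

```text
time_s: 7.52
eef_pos: [375.1, 185.9, 278.9]
ee_rot: [-0.001, 0.66, 0.751, -0.001]
force: [0.4, 0.7, -1.4]
grip_width: 0.311
```

drive_tool(rows=[[[0,0,0,0,0,0.1],[0,0,0,0,0,0.21],[0,0,0,0,0,0.31],[0,0,0,0,0,0.42],[0,0,0,0,0,0.52],[0,0,0,0,0,0.63],[0,0,0,0,0,0.73],[0,0,0,0,0,0.82],[0,0,0,0,0,0.82]]])

```text
time_s: 8.65
eef_pos: [375.0, 185.8, 278.3]
ee_rot: [-0.001, 0.079, 0.997, -0.002]
force: [-0.5, 0.6, -0.9]
grip_width: 0.312
```

Run:
```python
from h import *
st(); cap('wrist','w5'); cap('scene','sc5'); cap('side','s5')
z=ld('sc5'); im=z['im'][:,:,::-1]
cv2.imwrite('pics/c6.png',cv2.resize(im[130:310,100:390],None,fx=2.7,fy=2.7,interpolation=cv2.INTER_CUBIC))
z=ld('w5'); im=z['im'][:,:,::-1]
```

```text
t 8.65 p [375.  185.8 278.3] q [-0.001  0.079  0.997 -0.002] F [-0.5  0.6 -0.9] g 0.312 j [ 0.18  0.24  1.96 -0.    0.94 -1.23]
```

View pics/w5.png

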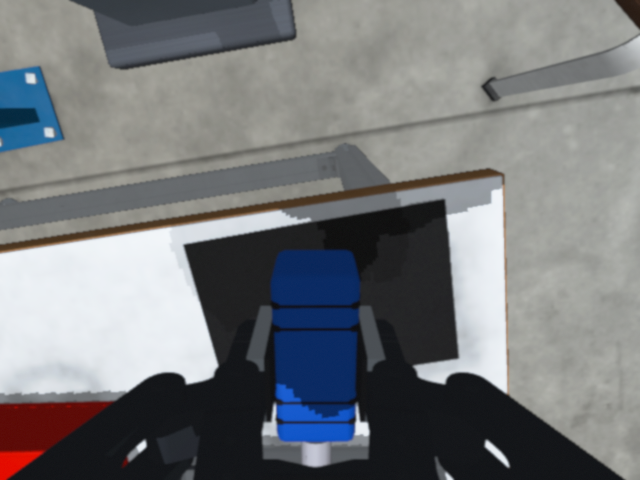

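View pics/c6.png

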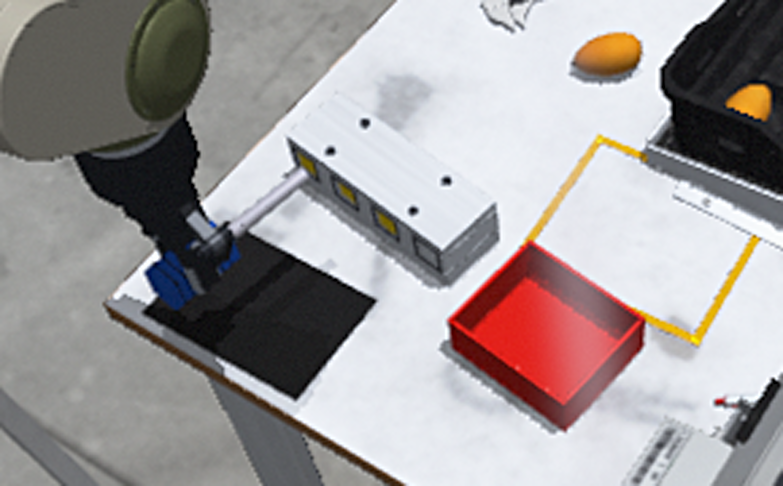

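Run:
```python
from h import *
im=ld('w4')['im'][:,:,::-1]
cv2.imwrite('pics/c7.png',cv2.resize(im[0:200,320:640],None,fx=2.4,fy=2.4,interpolation=cv2.INTER_CUBIC))
im=ld('w2')['im'][:,:,::-1]
cv2.imwrite('pics/c8.png',cv2.resize(im[0:180,290:640],None,fx=2.2,fy=2.2,interpolation=cv2.INTER_CUBIC))
im=ld('s5')['im'][:,:,::-1]
cv2.imwrite('pics/c9.png',cv2.resize(im[200:360,300:560],None,fx=3,fy=3,interpolation=cv2.INTER_CUBIC))
```

```text
(no output)
```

View pics/c7.png

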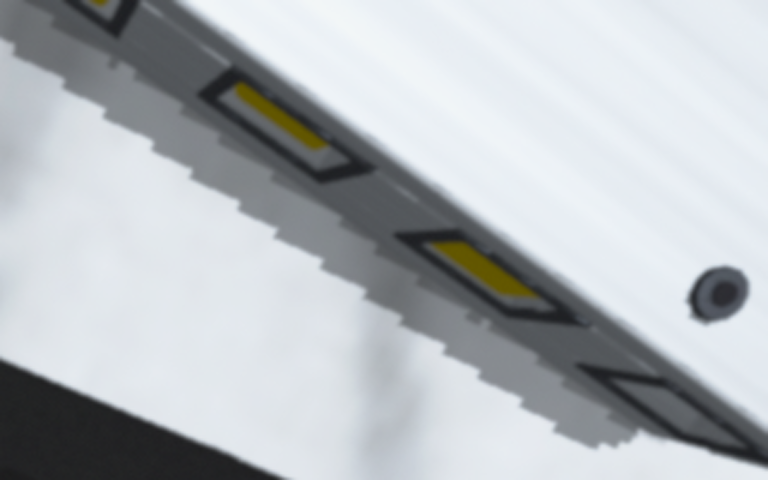

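View pics/c8.png

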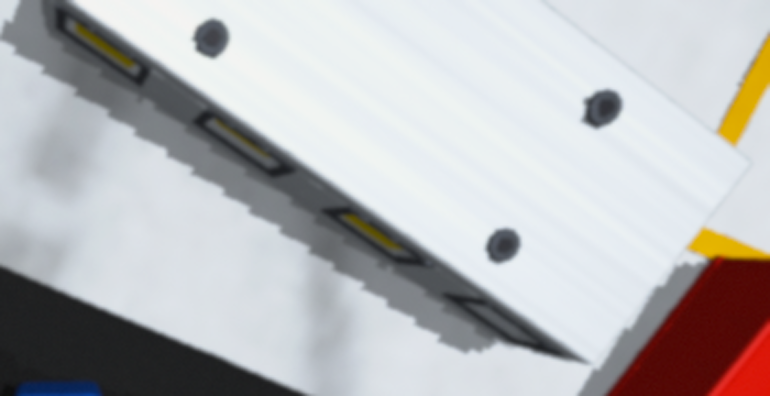

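View pics/c9.png

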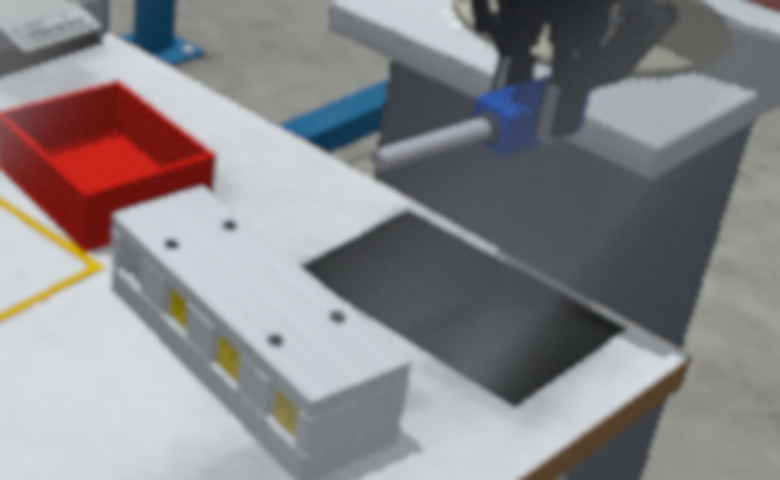

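Run:
```python
from h import *
w1,w2,w4,sc,sd=[ld(f) for f in('w1','w2','w4','sc5','s5')]
F=lambda L,s,o:np.array([np.mean(np.array(q,float),0)/s+o for q in L])
b1=F([[(95,98),(193,105),(183,153),(73,147)],[(262,118),(364,129),(358,177),(250,166)],[(430,138),(527,148),(530,198),(428,187)],[(595,157),(690,167),(707,222),(603,208)]],3.2,[170,260])
b4=F([[(575,365),(668,383),(768,460),(690,437)],[(395,236),(463,230),(588,323),(512,317)],[(200,94),(238,67),(375,167),(325,181)]],2.4,[320,0])
b2=F([[(447,295),(478,300),(548,347),(510,342)],[(325,209),(355,208),(428,264),(395,262)],[(196,118),(212,112),(295,170),(272,174)],[(57,22),(60,8),(150,70),(138,80)]],2.2,[290,0])
for n,z,b in(('w1',w1,b1),('w2',w2,b2),('w4',w4,b4)): print(n,np.round(onz(z,b,32),1).tolist())
for i in range(3): print('tri14',tri(w1,b1[i],w4,b4[i]),'tri12',tri(w1,b1[i],w2,b2[i]))
bs=F([[(307,165)],[(347,194)],[(387,222)],[(428,253)]],2.7,[100,130])
print('sc',np.round(onz(sc,bs[::-1],32),1).tolist())
tip=tri(sc,np.array((306,174))/2.7+[100,130],sd,np.array((379,158))/3+[300,200]); print('tip',tip)
P=[485.6,168.2,115]
print('pred px scene', (proj(sc,P)-[100,130])*2.7,'side',(proj(sd,P)-[300,200])*3)
# holes on top w1
h1=np.array([(200,220),(563,264),(190,350),(540,390)],float)/3.2+[170,260]
print('holes',np.round(onz(w1,h1,56),1).tolist())
c1=np.array([(40,157),(728,240),(688,438)],float)/3.2+[170,260]
print('corners',np.round(onz(w1,c1,56),1).tolist())
```

```text
w1 [[517.3, 85.0, 32.0], [524.5, 132.2, 32.0], [531.2, 179.3, 32.0], [538.2, 226.8, 32.0]]
w2 [[516.6, 85.5, 32.0], [523.9, 131.2, 32.0], [531.1, 178.5, 32.0], [538.1, 226.5, 32.0]]
w4 [[516.8, 84.2, 32.0], [523.9, 130.9, 32.0], [531.2, 178.4, 32.0]]
tri14 (array([516.56639401,  85.38535554,  33.64224395]), np.float64(0.138402838726435)) tri12 (array([516.66490532,  85.53830295,  32.88433234]), np.float64(0.6691182482415099))
tri14 (array([523.21649262, 132.41085693,  34.9208774 ]), np.float64(0.5209563255784214)) tri12 (array([523.41720344, 132.22634942,  34.45645794]), np.float64(0.6826594619963109))
tri14 (array([530.63413178, 179.04327769,  33.57271525]), np.float64(0.6583570542081549)) tri12 (array([530.73173527, 178.98614163,  33.26022798]), np.float64(0.7028979844666151))
sc [[516.7, 82.3, 32.0], [524.0, 129.4, 32.0], [529.5, 175.4, 32.0], [536.0, 223.3, 32.0]]
tip (array([485.18177778, 166.33740278, 113.75097189]), np.float64(2.897702697246503))
pred px scene [[302.22018877 171.69469878]] side [[378.69602823 157.73951978]]
holes [[533.2, 106.0, 56.0], [547.4, 201.3, 56.0], [572.9, 100.4, 56.0], [586.7, 195.4, 56.0]]
corners [[514.4, 66.0, 56.0], [540.7, 244.7, 56.0], [602.9, 236.6, 56.0]]
```

drive_tool(rows=[[[0.15,0.3,-0.1,0,0,0.008],[0.3,0.6,-0.3,0,0,0.008],[0.37,0.595,-0.6,0,0,0.008],[0.37,0.595,-0.8,0,0,0.008],[0.37,0.595,-0.82,0,0,0.008],[0.37,0.595,-0.82,0,0,0.008]]])

```text
time_s: 9.55
eef_pos: [412.2, 245.4, 197.2]
ee_rot: [-0.0, 0.073, 0.997, -0.002]
force: [0.0, -0.0, -0.9]
grip_width: 0.307
```

Run:
```python
from h import *
s=st(); cap('side','s6'); cap('scene','sc6')
d=np.array([.9893,-.1455]); B=np.array([538.1,226.7])
r=s['eef_pos'][:2]-B; print('along',r@d,'lat',r@[.1455,.9893])
im=ld('sc6')['im'][:,:,::-1]
a=cv2.resize(im[150:280,140:300],None,fx=2.5,fy=2.5,interpolation=cv2.INTER_CUBIC)
im=ld('s6')['im'][:,:,::-1]
b=cv2.resize(im[230:360,330:490],None,fx=2.5,fy=2.5,interpolation=cv2.INTER_CUBIC)
cv2.imwrite('pics/c10.png',np.hstack([a,b]))
```

```text
t 9.55 p [412.2 245.4 197.2] q [-0.     0.073  0.997 -0.002] F [ 0.  -0.  -0.9] g 0.307 j [ 0.29  0.5   1.85 -0.    0.79 -1.13]
along -127.27526093340505 lat 0.17910381119350466
```

View pics/c10.png

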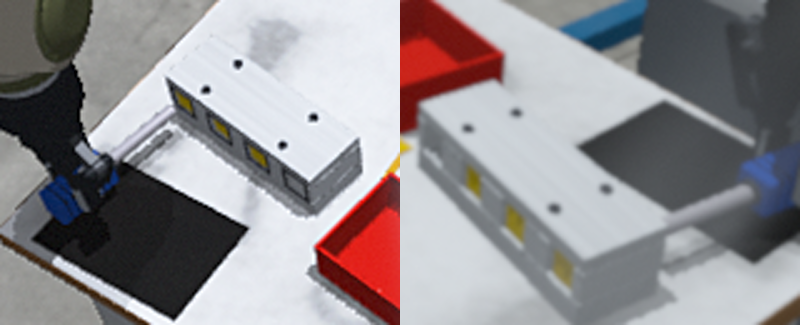

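drive_tool(rows=[[[0.1,-0.015,0,0,0,0],[0.2,-0.03,-0.005,0,0,0],[0.3,-0.044,-0.005,0,0,0],[0.3,-0.044,-0.005,0,0,0]]])

```text
time_s: 10.15
eef_pos: [443.0, 240.8, 196.9]
ee_rot: [0.0, 0.073, 0.997, -0.001]
force: [0.1, 1.1, -2.3]
grip_width: 0.309
```

Run:
```python
from h import *
s=st(); cap('side','s7'); cap('scene','sc7')
d=np.array([.9893,-.1455]); B=np.array([538.1,226.7])
r=s['eef_pos'][:2]-B; print('along',r@d,'lat',r@[.1455,.9893])
im=ld('sc7')['im'][:,:,::-1]
a=cv2.resize(im[150:280,140:300],None,fx=2.5,fy=2.5,interpolation=cv2.INTER_CUBIC)
im=ld('s7')['im'][:,:,::-1]
b=cv2.resize(im[230:360,330:490],None,fx=2.5,fy=2.5,interpolation=cv2.INTER_CUBIC)
cv2.imwrite('pics/c11.png',np.hstack([a,b]))
```

```text
t 10.15 p [443.  240.8 196.9] q [ 0.     0.073  0.997 -0.001] F [ 0.1  1.1 -2.3] g 0.309 j [ 0.27  0.54  1.78 -0.    0.82 -1.16]
along -96.10918009881004 lat 0.08961837665453132
```

View pics/c11.png

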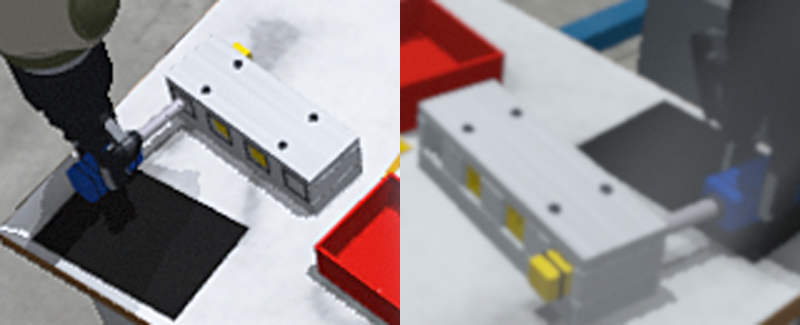

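drive_tool(rows=[[[0.1,-0.015,0,0,0,0],[0.2,-0.03,0,0,0,0],[0.3,-0.044,0,0,0,0],[0.4,-0.059,0,0,0,0],[0.5,-0.074,0,0,0,0],[0.54,-0.079,0,0,0,0],[0.54,-0.079,0,0,0,0],[0.54,-0.079,0,0,0,0]]])

```text
time_s: 11.25
eef_pos: [496.0, 233.1, 196.8]
ee_rot: [-0.0, 0.073, 0.997, -0.001]
force: [-1.1, 1.2, -1.6]
grip_width: 0.307
```

```bash
cat >> h.py <<'E'
def two(n,A=(130,290,130,320),Bq=(220,380,300,510),f=2.1):
    cap('side','s'+n); cap('scene','sc'+n)
    a=ld('sc'+n)['im'][A[0]:A[1],A[2]:A[3],::-1]; b=ld('s'+n)['im'][Bq[0]:Bq[1],Bq[2]:Bq[3],::-1]
    r=[cv2.resize(x,None,fx=f,fy=f,interpolation=cv2.INTER_CUBIC) for x in(a,b)]
    h=min(x.shape[0] for x in r); cv2.imwrite('pics/t'+n+'.png',np.hstack([x[:h] for x in r]))
E
python3 - <<'E'
from h import *
s=st(); two('8')
d=np.array([.9893,-.1455]); B=np.array([538.1,226.7])
r=s['eef_pos'][:2]-B; print('along',r@d,'lat',r@[.1455,.9893])
E
```

```text
t 11.25 p [496.  233.1 196.8] q [-0.     0.073  0.997 -0.001] F [-1.1  1.2 -1.6] g 0.307 j [ 0.23  0.61  1.64 -0.    0.89 -1.2 ]
along -42.57452013144807 lat 0.20986824734448054
```

View pics/t8.png

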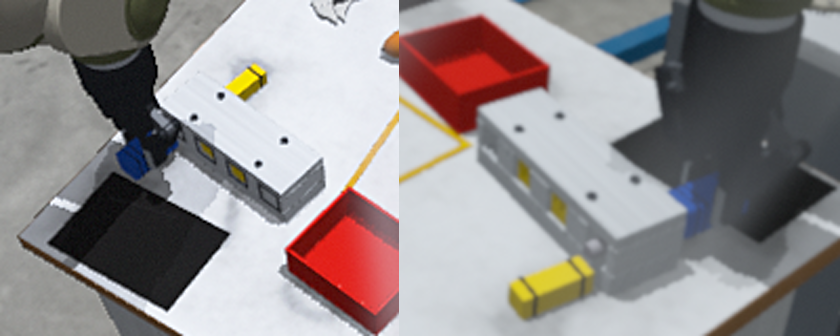

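drive_tool(rows=[[[-0.3,0.044,0,0,0,0],[-0.6,0.088,0,0,0,0],[-0.87,0.128,0,0,0,0],[-0.89,-0.1,0,0,0,0],[-0.91,-0.36,0,0,0,0],[-0.91,-0.36,0,0,0,0],[-0.91,-0.36,0,0,0,0]]])

```text
time_s: 12.22
eef_pos: [405.1, 197.4, 197.0]
ee_rot: [-0.0, 0.073, 0.997, -0.001]
force: [-0.8, -0.6, -1.6]
grip_width: 0.311
```

Run:
```python
from h import *
s=st(); two('9')
d=np.array([.9893,-.1455]); B=np.array([531.1,178.7])
r=s['eef_pos'][:2]-B; print('along',r@d,'lat',r@[.1455,.9893])
P=np.r_[s['eef_pos'][:2]+d*112.5,s['eef_pos'][2]-164.4]
print(P,(proj(ld('sc9'),P)-[130,130])*2.1,(proj(ld('s9'),P)-[300,220])*2.1+[399,0])
```

```text
t 12.22 p [405.1 197.4 197. ] q [-0.     0.073  0.997 -0.001] F [-0.8 -0.6 -1.6] g 0.311 j [ 0.19  0.45  1.94 -0.    0.75 -1.23]
along -127.37644543670012 lat 0.21576807722027988
[516.39960441 181.08014317  32.61496236] [[195.10304169 156.60404316]] [[636.85166256 176.76627127]]
```

View pics/t9.png

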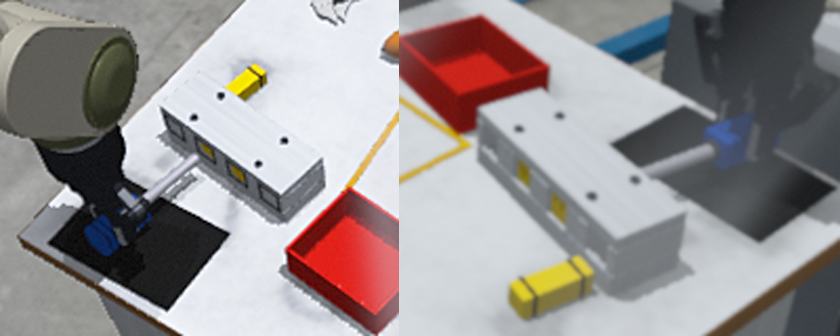

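drive_tool(rows=[[[0.1,-0.015,0,0,0,0],[0.2,-0.03,0,0,0,0],[0.3,-0.044,0,0,0,0],[0.4,-0.059,0,0,0,0],[0.5,-0.074,0,0,0,0],[0.6,-0.088,0,0,0,0],[0.7,-0.103,0,0,0,0],[0.8,-0.118,0,0,0,0],[0.84,-0.124,0,0,0,0],[0.84,-0.124,0,0,0,0]]])

```text
time_s: 13.58
eef_pos: [489.2, 185.2, 196.9]
ee_rot: [-0.0, 0.073, 0.997, -0.001]
force: [-0.8, 0.8, -2.0]
grip_width: 0.308
```

Run:
```python
from h import *
s=st(); two('10')
d=np.array([.9893,-.1455]); B=np.array([531.1,178.7])
r=s['eef_pos'][:2]-B; print('along',r@d,'lat',r@[.1455,.9893])
```

```text
t 13.57 p [489.2 185.2 196.9] q [-0.     0.073  0.997 -0.001] F [-0.8  0.8 -2. ] g 0.308 j [ 0.14  0.57  1.72 -0.    0.85 -1.29]
along -42.41658347685352 lat 0.31337310350169184
```

View pics/t10.png

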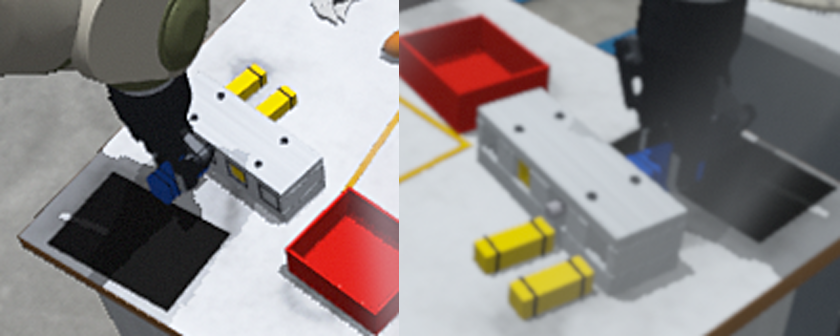

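drive_tool(rows=[[[-0.3,0.044,0,0,0,0],[-0.6,0.088,0,0,0,0],[-0.87,0.128,0,0,0,0],[-0.89,-0.1,0,0,0,0],[-0.91,-0.35,0,0,0,0],[-0.91,-0.35,0,0,0,0],[-0.91,-0.35,0,0,0,0]]])

```text
time_s: 14.55
eef_pos: [397.9, 150.7, 197.0]
ee_rot: [-0.0, 0.073, 0.997, -0.001]
force: [-0.6, 0.6, -1.7]
grip_width: 0.306
```

Run:
```python
from h import *
s=st(); two('11')
d=np.array([.9893,-.1455]); B=np.array([524,131.5])
r=s['eef_pos'][:2]-B; print('along',r@d,'lat',r@[.1455,.9893])
```

```text
t 14.55 p [397.9 150.7 197. ] q [-0.     0.073  0.997 -0.001] F [-0.6  0.6 -1.7] g 0.306 j [ 0.09  0.41  2.01 -0.    0.72 -1.34]
along -127.57151460183763 lat 0.6027698936964522
```

View pics/t11.png

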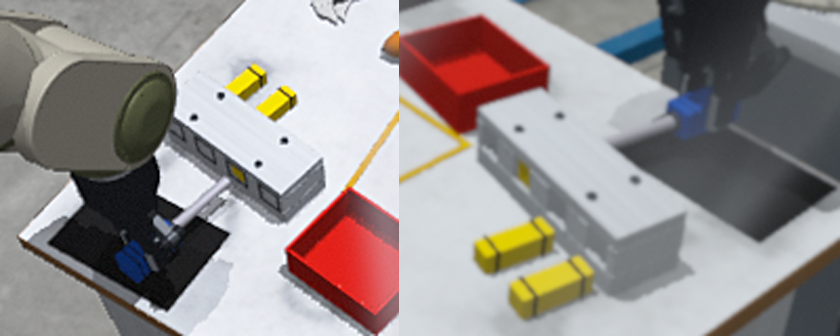

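drive_tool(rows=[[[0.1,-0.015,0,0,0,0],[0.2,-0.033,0,0,0,0],[0.3,-0.048,0,0,0,0],[0.4,-0.063,0,0,0,0],[0.5,-0.078,0,0,0,0],[0.6,-0.092,0,0,0,0],[0.7,-0.107,0,0,0,0],[0.8,-0.122,0,0,0,0],[0.84,-0.128,0,0,0,0],[0.84,-0.128,0,0,0,0]]])

```text
time_s: 15.9
eef_pos: [481.9, 138.0, 196.9]
ee_rot: [-0.0, 0.072, 0.997, -0.001]
force: [-0.4, -0.7, -1.4]
grip_width: 0.313
```

Run:
```python
from h import *
s=st(); two('12')
d=np.array([.9893,-.1455]); B=np.array([524,131.5])
r=s['eef_pos'][:2]-B; print('along',r@d,'lat',r@[.1455,.9893])
```

```text
t 15.9 p [481.9 138.  196.9] q [-0.     0.072  0.997 -0.001] F [-0.4 -0.7 -1.4] g 0.313 j [ 0.05  0.54  1.79 -0.    0.82 -1.38]
along -42.5490769476996 lat 0.3220090816762279
```

View pics/t12.png

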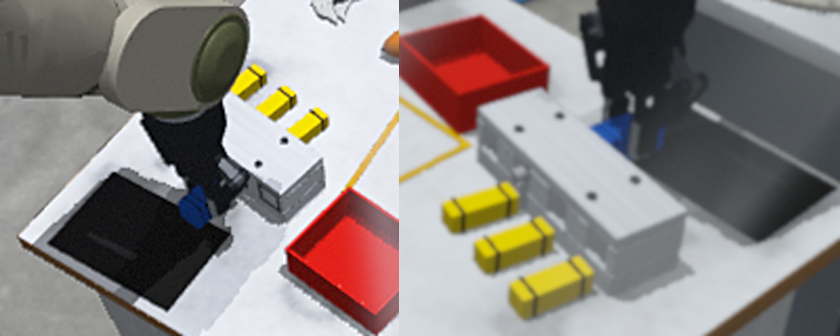

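drive_tool(rows=[[[-0.3,0.044,0,0,0,0],[-0.6,0.088,0,0,0,0],[-0.86,0.128,0,0,0,0],[-0.86,0.45,0,0,0,0],[-0.86,0.46,-0.08,0,0,0],[-0.86,0.46,-0.14,0,0,0],[-0.86,0.46,-0.163,0,0,0],[-0.86,0.46,-0.163,0,0,0]]])

```text
time_s: 17.0
eef_pos: [395.7, 183.6, 180.5]
ee_rot: [-0.001, 0.072, 0.997, -0.001]
force: [-1.7, -0.6, 1.5]
grip_width: 0.31
```

Run:
```python
from h import *
s=st(); two('13')
```

```text
t 17.0 p [395.7 183.6 180.5] q [-0.001  0.072  0.997 -0.001] F [-1.7 -0.6  1.5] g 0.31 j [ 0.17  0.47  1.98 -0.    0.69 -1.26]
```

View pics/t13.png

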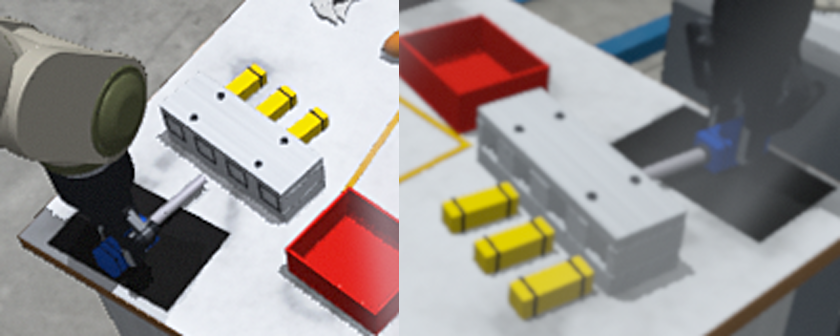

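drive_tool(rows=[[[0,0,0,0,0,0],[0,0,0,0,0,0],[0,0,0,0,0,0],[0,0,0,0,0,0],[0,0,0.3,0,0,0],[0,0,0.8,0,0,0],[0,0,1,0,0,0],[0,0,1,0,0,0]]], fingers=0.2)

```text
time_s: 18.1
eef_pos: [395.8, 183.7, 281.5]
ee_rot: [0.001, 0.072, 0.997, -0.001]
force: [-0.0, 0.3, -0.2]
grip_width: 0.605
```

drive_tool(rows=[[[0.3,-0.1,0.5,0,0,0],[0.6,-0.2,0.8,0,0,0],[1,-0.2,0.8,0,0,0],[1,-0.2,0.8,0,0,0],[1,-0.2,0.8,0,0,0]]])

```text
time_s: 18.73
eef_pos: [495.4, 163.8, 360.0]
ee_rot: [-0.001, 0.072, 0.997, -0.001]
force: [-0.4, 0.7, 0.4]
grip_width: 0.598
```

Run:
```python
from h import *
s=st(); two('14'); cap('wrist','w14')
```

```text
t 18.73 p [495.4 163.8 360. ] q [-0.001  0.072  0.997 -0.001] F [-0.4  0.7  0.4] g 0.598 j [ 0.09  0.35  1.57 -0.    1.22 -1.33]
```

View pics/t14.png

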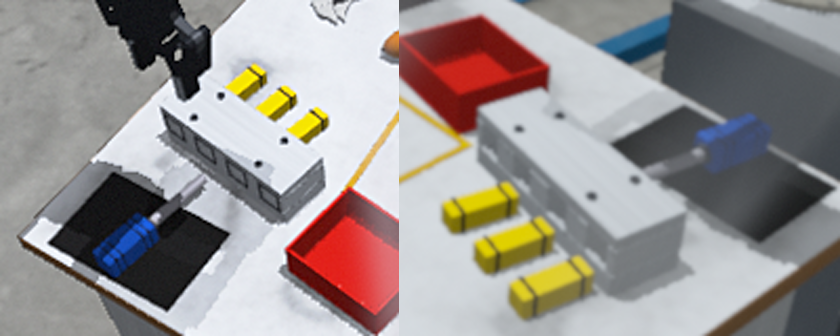

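View pics/w14.png

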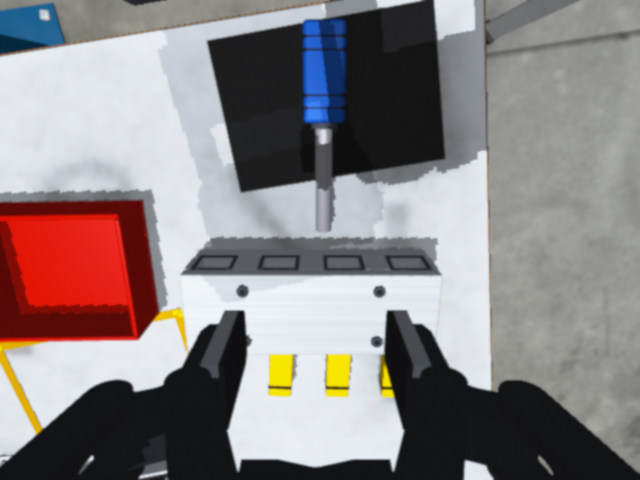

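drive_tool(rows=[[[0.5,-0.1,-0.1,0,0,0],[1,-0.2,-0.2,0,0,0],[1,-0.2,-0.2,0,0,0]]])

```text
time_s: 19.25
eef_pos: [596.7, 143.0, 338.9]
ee_rot: [-0.001, 0.073, 0.997, -0.001]
force: [-0.2, 0.6, -0.8]
grip_width: 0.601
```

drive_tool(rows=[[[0.4,0,0,0,0,0],[0.5,0,0,0,0,0],[0.5,0,0,0,0,0],[0.5,0,0,0,0,0]]])

```text
time_s: 19.75
eef_pos: [645.8, 143.4, 339.3]
ee_rot: [-0.001, 0.073, 0.997, -0.001]
force: [0.1, -0.8, 0.2]
grip_width: 0.602
```

Run:
```python
from h import *
s=st(); cap('wrist','w15')
```

```text
t 19.75 p [645.8 143.4 339.3] q [-0.001  0.073  0.997 -0.001] F [ 0.1 -0.8  0.2] g 0.602 j [ 0.04  0.67  1.12 -0.    1.35 -1.38]
```

View pics/w15.png

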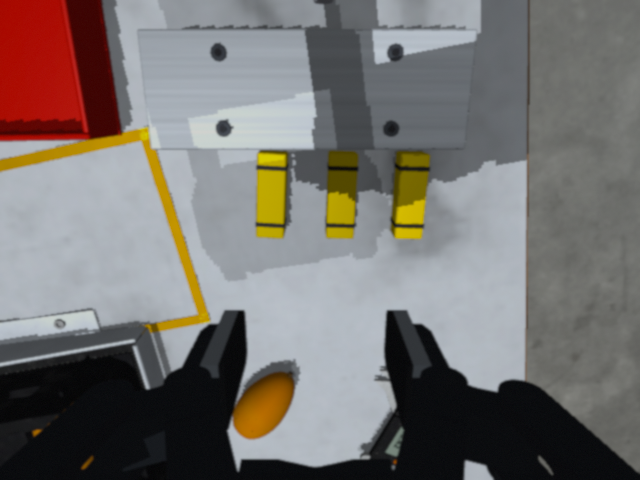

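```bash
cat >> h.py <<'E'
def yel(z,roi):
    h=cv2.cvtColor(z['im'],cv2.COLOR_RGB2HSV); x0,y0,x1,y1=roi
    m=((h[...,0]>22)&(h[...,0]<35)&(h[...,1]>140)&(h[...,2]>70)).astype(np.uint8); k=np.zeros_like(m);k[y0:y1,x0:x1]=1; m*=k
    m=cv2.morphologyEx(m,cv2.MORPH_CLOSE,np.ones((7,7),np.uint8))
    n,l,s,c=cv2.connectedComponentsWithStats(m); out=[]
    for i in range(1,n):
        if s[i,4]>150: out.append(np.argwhere(l==i)[:,::-1].astype(np.float32))
    return out
E
python3 - <<'E'
from h import *
z=ld('w15')
for P in yel(z,(230,145,460,250)):
    r=cv2.minAreaRect(P); b=cv2.boxPoints(r); W=onz(z,b,20)
    print('px',np.round(b).tolist()); print('W',np.round(W[:,:2],1).tolist(),'c',np.round(W[:,:2].mean(0),1), 'sides',np.linalg.norm(W[0]-W[1]).round(1),np.linalg.norm(W[1]-W[2]).round(1))
sc=ld('sc14'); sd=ld('s14')
im=sc['im'][150:220,220:300,::-1]; im2=sd['im'][290:385,310:405,::-1]
a=cv2.resize(im,None,fx=5,fy=5,interpolation=cv2.INTER_CUBIC);b=cv2.resize(im2,None,fx=4,fy=4,interpolation=cv2.INTER_CUBIC)
h=min(len(a),len(b)); cv2.imwrite('pics/c15.png',np.hstack([a[:h],b[:h]]))
sq=[(148,138),(207,320)]
print('sq',onz(z,[(148,134),(207,318),(0,163),(150,330)],0))
cv2.imwrite('pics/c16.png',cv2.resize(z['im'][0:350,0:240,::-1],None,fx=1.7,fy=1.7,interpolation=cv2.INTER_CUBIC))
E
```

```text
px [[255.0, 236.0], [258.0, 150.0], [287.0, 151.0], [284.0, 238.0]]
W [[648.8, 98.7], [590.1, 112.2], [593.6, 131.5], [652.6, 119.4]] c [621.3 115.4] sides 60.2 19.7
px [[325.0, 237.0], [328.0, 150.0], [357.0, 152.0], [354.0, 238.0]]
W [[656.4, 148.3], [597.0, 158.7], [600.5, 177.7], [660.1, 168.5]] c [628.5 163.3] sides 60.3 19.3
px [[390.0, 237.0], [397.0, 150.0], [430.0, 153.0], [422.0, 240.0]]
W [[663.1, 193.4], [603.3, 204.1], [608.3, 225.2], [668.6, 215.9]] c [635.8 209.7] sides 60.8 21.7
sq [[569.26409355  34.70169203   0.        ]
 [716.75341007  43.41804259   0.        ]
 [573.3819865  -76.29723621   0.        ]
 [720.72550815  -5.24470414   0.        ]]
```

View pics/c15.png

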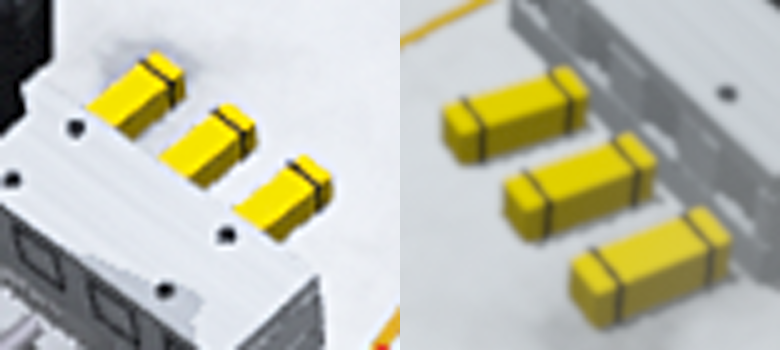

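View pics/c16.png

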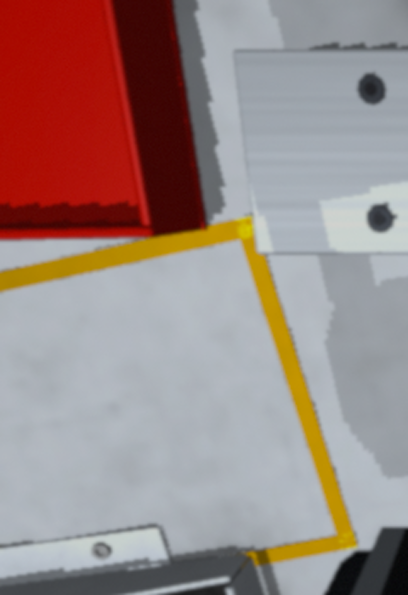

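```bash
python3 - <<'E'
from h import *
w=ld('w15'); sc=ld('sc5'); sd=ld('s14')
print('tabhole',tri(w,(60,323.5),sc,np.array((705,195))/2.7+[100,130]))
print('tab corner',tri(w,(94,309),sc,np.array((672,182))/2.7+[100,130]), onz(w,[(94,309),(0,322)],3))
for p,q in(((390,237),(172,262)),((422,240),(212,287))): print('ins',tri(w,p,sd,np.array(q)/4+[310,290]))
c=onz(w,np.array([(246,229),(346,538)])/1.7,0); print(c)
E
python3 - <<'E'
from h import *
w=ld('w2');
E
```

```text
tabhole (array([703.24550783, -72.49720143,   6.36622535]), np.float64(3.2894403415066624))
tab corner (array([696.41322881, -41.72027047,   8.20135833]), np.float64(7.918811807960061)) [[ 694.44905229  -42.90431426    3.        ]
 [ 694.69044311 -121.5828332     3.        ]]
ins (array([663.0431288 , 195.86970171,  15.73046694]), np.float64(4.399034244908354))
ins (array([665.42767175, 217.92945638,  22.61949839]), np.float64(6.803677080439232))
[[569.39396459  32.27228867   0.        ]
 [714.99729241  40.94683116   0.        ]]
```

drive_tool(rows=[[[-0.06,0.5,-0.1,0,0,0],[-0.06,0.675,-0.5,0,0,0],[-0.06,0.675,-0.9,0,0,0],[-0.06,0.675,-0.9,0,0,0]]], fingers=-0.1, force=60)

```text
time_s: 20.3
eef_pos: [638.9, 211.0, 247.0]
ee_rot: [-0.004, 0.072, 0.997, -0.002]
force: [-0.5, -1.2, 0.6]
grip_width: 0.446
```

Run:
```python
from h import *
s=st(); cap('wrist','w16')
```

```text
t 20.3 p [638.9 211.  247. ] q [-0.004  0.072  0.997 -0.002] F [-0.5 -1.2  0.6] g 0.446 j [ 0.15  0.78  1.17 -0.    1.2  -1.28]
```

View pics/w16.png

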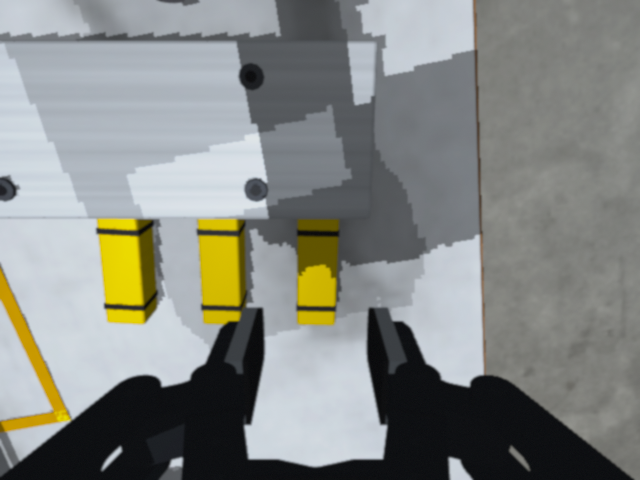

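drive_tool(rows=[[[0.01,0.01,-0.2,0,0,0],[0.01,0.01,-0.4,0,0,0],[0.01,0.01,-0.6,0,0,0],[0.01,0.01,-0.7,0,0,0],[0.01,0.01,-0.7,0,0,0]]], fingers=-0.25)

```text
time_s: 20.98
eef_pos: [640.5, 211.8, 178.8]
ee_rot: [-0.002, 0.073, 0.997, -0.002]
force: [-0.9, -1.7, 0.1]
grip_width: 0.374
```

Run:
```python
from h import *
s=st(); cap('wrist','w17')
```

```text
t 20.98 p [640.5 211.8 178.8] q [-0.002  0.073  0.997 -0.002] F [-0.9 -1.7  0.1] g 0.374 j [ 0.15  0.87  1.2  -0.    1.08 -1.28]
```

View pics/w17.png

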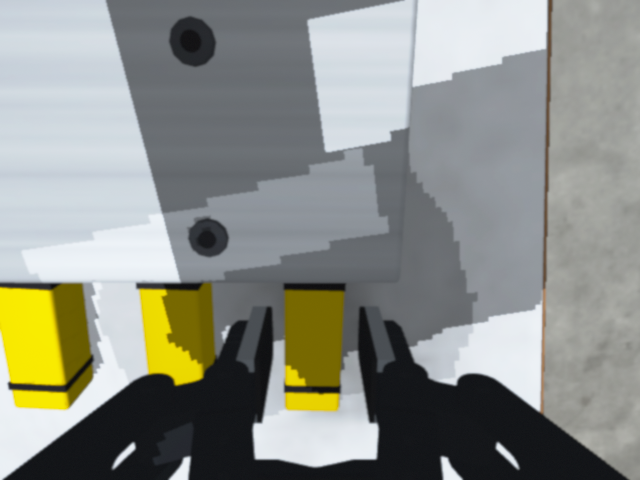

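Insert between the pads (px 285–343, pads 272/360). Closing and lifting.

drive_tool(rows=[[[0,0,-0.02,0,0,0],[0,0,-0.02,0,0,0],[0,0,-0.02,0,0,0],[0,0,-0.02,0,0,0],[0,0,-0.02,0,0,0]]], fingers=-1)

```text
time_s: 21.65
eef_pos: [641.1, 212.0, 179.4]
ee_rot: [0.0, 0.072, 0.997, -0.001]
force: [-0.9, -0.7, 4.6]
grip_width: 0.217
```

drive_tool(rows=[[[0,0,0.2,0,0,0],[0,0,0.6,0,0,0],[0,0,1,0,0,0],[0,0,1,0,0,0]]])

```text
time_s: 22.15
eef_pos: [641.5, 212.1, 284.8]
ee_rot: [0.004, 0.072, 0.997, -0.0]
force: [0.3, 0.5, -1.1]
grip_width: 0.217
```

Run:
```python
from h import *
s=st(); cap('wrist','w18')
```

```text
t 22.15 p [641.5 212.1 284.8] q [ 0.004  0.072  0.997 -0.   ] F [ 0.3  0.5 -1.1] g 0.217 j [ 0.15  0.75  1.13 -0.    1.26 -1.28]
```

View pics/w18.png

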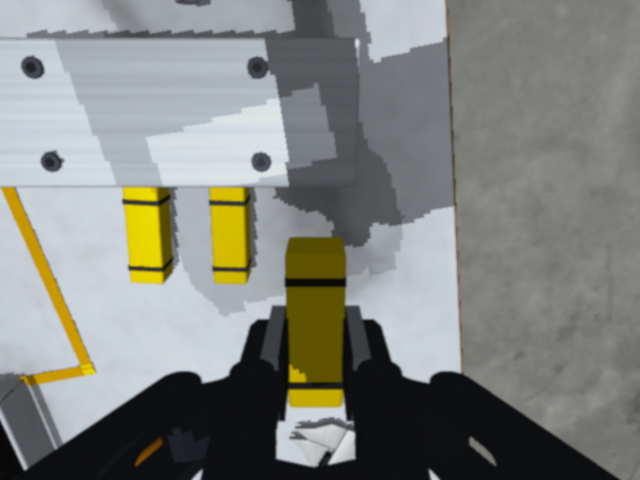

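drive_tool(rows=[[[-0.25,-0.5,0,0,0,0],[-0.5,-1,0,0,0,0],[-0.5,-1,0,0,0,0]]])

```text
time_s: 22.58
eef_pos: [590.0, 109.5, 281.3]
ee_rot: [0.001, 0.074, 0.997, -0.001]
force: [0.6, -0.0, -0.3]
grip_width: 0.218
```

drive_tool(rows=[[[-0.25,-0.5,0,0,0,0],[-0.5,-1,0,0,0,0],[-0.5,-1,0,0,0,0]]])

```text
time_s: 22.95
eef_pos: [539.3, 7.6, 281.0]
ee_rot: [-0.0, 0.076, 0.997, -0.001]
force: [0.5, 0.1, 0.1]
grip_width: 0.215
```

drive_tool(rows=[[[-0.25,-0.5,0,0,0,0],[-0.33,-0.78,-0.2,0,0,0],[-0.33,-0.78,-0.2,0,0,0],[-0.33,-0.78,-0.2,0,0,0]]])

```text
time_s: 23.45
eef_pos: [507.0, -69.4, 261.2]
ee_rot: [0.0, 0.075, 0.997, -0.001]
force: [0.4, 0.1, 0.1]
grip_width: 0.211
```

Run:
```python
from h import *
s=st(); cap('wrist','w19'); two('19',A=(150,320,200,400),Bq=(190,350,220,430),f=2)
```

```text
t 23.45 p [507.  -69.4 261.2] q [ 0.     0.075  0.997 -0.001] F [0.4 0.1 0.1] g 0.211 j [-0.37  0.45  1.71 -0.    0.98 -1.78]
```

View pics/w19.png

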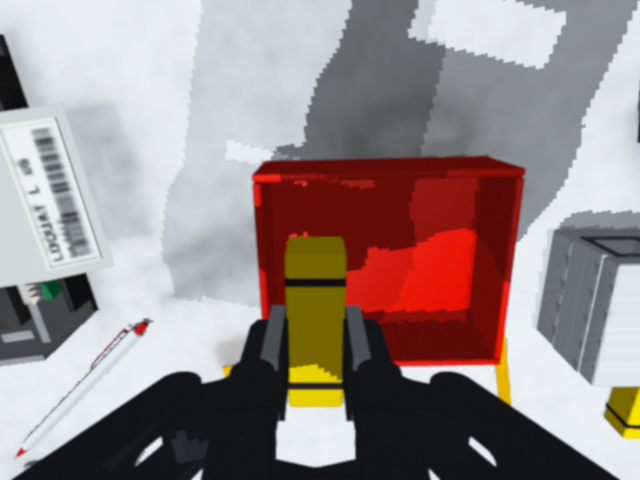

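View pics/t19.png

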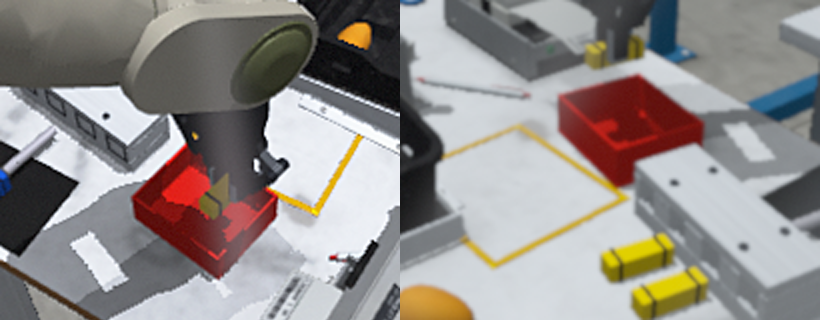

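Run:
```python
from h import *
w=ld('w19')
c=onz(w,[(254,175),(524,172),(501,364)],45)[:,:2]; print(c, np.linalg.norm(c[0]-c[1]),np.linalg.norm(c[1]-c[2]))
print('ctr',(c[0]+c[2])/2)
u=(c[2]-c[1]); print('yaw x',np.arctan2(u[1],u[0])); u=c[1]-c[0]; print('yaw from y',np.arctan2(-u[0],u[1]))
```

```text
[[453.48092497 -88.42806244]
 [469.93613828  27.63938831]
 [565.96581929  16.13708821]] 117.22809888562946 96.71609246990599
ctr [509.72337213 -36.14548712]
yaw x -0.11921065649257749
yaw from y -0.14083428684459925
```

drive_tool(rows=[[[0.03,0.04,-0.2,0,0,0],[0.03,0.04,-0.38,0,0,0],[0.03,0.04,-0.38,0,0,0],[0.03,0.04,-0.38,0,0,0]]])

```text
time_s: 24.1
eef_pos: [510.1, -65.1, 224.2]
ee_rot: [0.001, 0.075, 0.997, -0.001]
force: [-0.3, -0.4, -0.6]
grip_width: 0.216
```

drive_tool(rows=[[[0,0,0,0,0,0],[0,0,0,0,0,0],[0,0,0,0,0,0],[0,0,0.3,0,0,0],[0,0,0.7,0,0,0],[0,0,0.7,0,0,0]]], fingers=-0.1)

```text
time_s: 24.85
eef_pos: [510.6, -65.3, 296.8]
ee_rot: [0.004, 0.075, 0.997, -0.002]
force: [0.5, -0.1, -0.2]
grip_width: 0.453
```

Run:
```python
from h import *
s=st(); cap('wrist','w20')
```

```text
t 24.85 p [510.6 -65.3 296.8] q [ 0.004  0.075  0.997 -0.002] F [ 0.5 -0.1 -0.2] g 0.453 j [-0.35  0.4   1.67 -0.    1.06 -1.77]
```

View pics/w20.png

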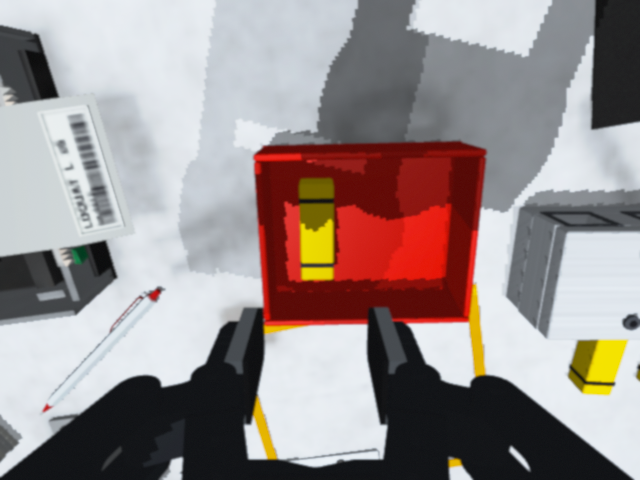

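drive_tool(rows=[[[0.3,0.5,0,0,0,0],[0.6,0.95,0,0,0,0],[0.6,0.95,0,0,0,0]]])

```text
time_s: 25.28
eef_pos: [570.8, 32.4, 293.3]
ee_rot: [0.001, 0.073, 0.997, -0.001]
force: [-0.1, -1.0, -0.2]
grip_width: 0.449
```

drive_tool(rows=[[[0.3,0.5,-0.1,0,0,0],[0.54,0.85,-0.2,0,0,0],[0.54,0.85,-0.5,0,0,0],[0.54,0.85,-0.5,0,0,0]]])

```text
time_s: 25.78
eef_pos: [624.0, 116.8, 240.1]
ee_rot: [-0.002, 0.073, 0.997, -0.002]
force: [-0.2, 0.3, -0.7]
grip_width: 0.45
```

Run:
```python
from h import *
s=st(); cap('wrist','w21')
z=ld('w21')
for P in yel(z,(200,200,460,330)):
    r=cv2.minAreaRect(P); b=cv2.boxPoints(r); W=onz(z,b,20)
    print('px',np.round(b).tolist()); print('W',np.round(W[:,:2],1).tolist(),'c',np.round(W[:,:2].mean(0),1), 'sides',np.linalg.norm(W[0]-W[1]).round(1),np.linalg.norm(W[1]-W[2]).round(1))
```

```text
t 25.77 p [624.  116.8 240.1] q [-0.002  0.073  0.997 -0.002] F [-0.2  0.3 -0.7] g 0.45 j [ 0.    0.71  1.32 -0.    1.11 -1.42]
px [[379.0, 325.0], [392.0, 219.0], [439.0, 225.0], [426.0, 331.0]]
W [[652.7, 144.1], [599.4, 155.6], [605.3, 176.7], [659.4, 167.0]] c [629.2 160.9] sides 54.6 22.0
px [[289.0, 329.0], [294.0, 224.0], [335.0, 226.0], [330.0, 331.0]]
W [[648.3, 99.3], [595.0, 110.6], [598.7, 129.2], [652.4, 119.5]] c [623.6 114.7] sides 54.5 19.0
```

View pics/w21.png

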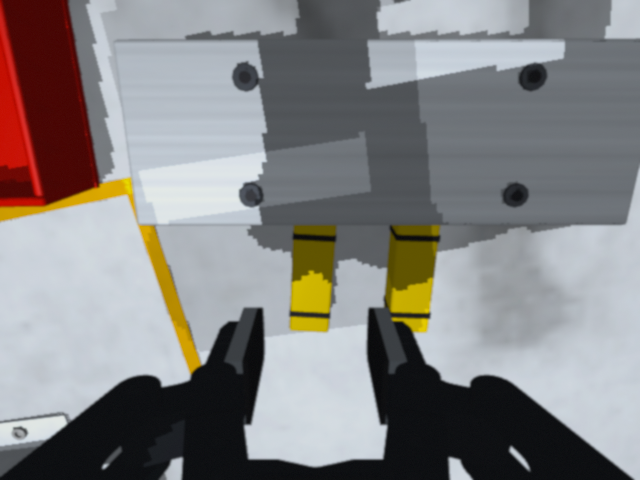

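drive_tool(rows=[[[0.01,-0.02,-0.2,0,0,-0.02],[0.01,-0.02,-0.4,0,0,-0.02],[0.01,-0.02,-0.58,0,0,-0.02],[0.01,-0.02,-0.62,0,0,-0.02],[0.01,-0.02,-0.62,0,0,-0.02]]], fingers=-0.25)

```text
time_s: 26.45
eef_pos: [625.6, 114.7, 180.1]
ee_rot: [-0.001, 0.089, 0.996, -0.002]
force: [0.2, 0.4, 0.7]
grip_width: 0.375
```

drive_tool(rows=[[[0,0,-0.01,0,0,0],[0,0,-0.01,0,0,0],[0,0,-0.01,0,0,0],[0,0,-0.01,0,0,0],[0,0,-0.01,0,0,0]]], fingers=-1)

```text
time_s: 27.08
eef_pos: [625.9, 114.7, 180.4]
ee_rot: [0.001, 0.089, 0.996, -0.001]
force: [-0.8, 0.7, 5.9]
grip_width: 0.212
```

drive_tool(rows=[[[0,0,0.2,0,0,0],[0,0,0.6,0,0,0],[0,0,1,0,0,0],[0,0,1,0,0,0]]])

```text
time_s: 27.58
eef_pos: [626.3, 114.8, 285.1]
ee_rot: [0.004, 0.089, 0.996, -0.001]
force: [0.5, -0.5, -0.6]
grip_width: 0.211
```

Run:
```python
from h import *
s=st(); cap('wrist','w22')
```

```text
t 27.57 p [626.3 114.8 285.1] q [ 0.004  0.089  0.996 -0.001] F [ 0.5 -0.5 -0.6] g 0.211 j [-0.    0.66  1.28 -0.    1.19 -1.39]
```

View pics/w22.png

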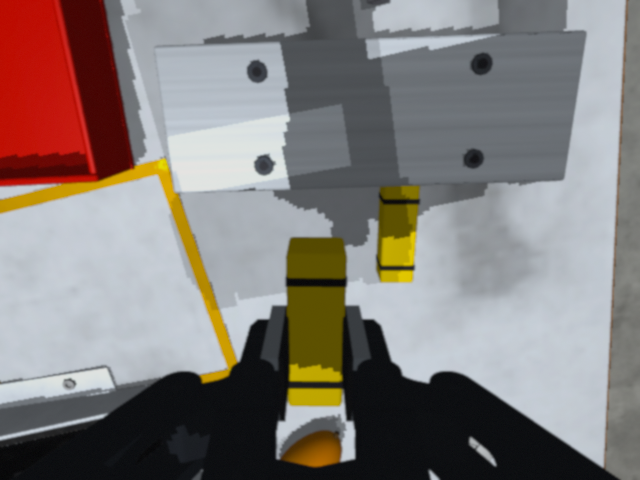

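drive_tool(rows=[[[-0.4,-0.4,0,0,0,0],[-0.8,-0.8,0,0,0,0],[-0.8,-0.8,0,0,0,0]]])

```text
time_s: 28.0
eef_pos: [543.9, 33.1, 281.7]
ee_rot: [0.0, 0.09, 0.996, -0.001]
force: [1.4, 0.2, -0.3]
grip_width: 0.215
```

drive_tool(rows=[[[-0.28,-0.43,-0.2,0,0,0],[-0.28,-0.43,-0.2,0,0,0],[-0.28,-0.43,-0.2,0,0,0]]])

```text
time_s: 28.38
eef_pos: [516.5, -9.6, 261.7]
ee_rot: [0.001, 0.09, 0.996, -0.001]
force: [-1.3, 0.3, -0.1]
grip_width: 0.212
```

Run:
```python
from h import *
s=st(); cap('wrist','w23')
```

```text
t 28.38 p [516.5  -9.6 261.7] q [ 0.001  0.09   0.996 -0.001] F [-1.3  0.3 -0.1] g 0.212 j [-0.25  0.46  1.7  -0.    0.99 -1.63]
```

View pics/w23.png

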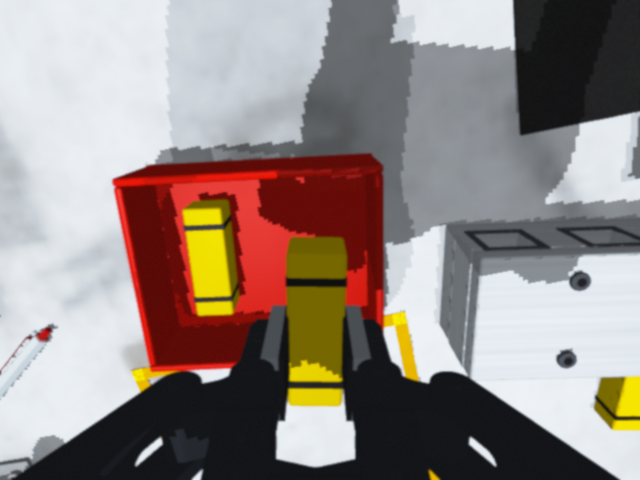

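drive_tool(rows=[[[0,0,-0.2,0,0,0],[0,0,-0.38,0,0,0],[0,0,-0.38,0,0,0],[0,0,-0.38,0,0,0]]])

```text
time_s: 28.92
eef_pos: [517.1, -8.9, 224.6]
ee_rot: [0.001, 0.09, 0.996, -0.001]
force: [-0.2, -0.0, -1.2]
grip_width: 0.212
```

drive_tool(rows=[[[0,0,0,0,0,0],[0,0,0,0,0,0],[0,0,0,0,0,0],[0,0,0.3,0,0,0],[0,0,0.7,0,0,0],[0,0,0.7,0,0,0]]], fingers=-0.1)

```text
time_s: 29.68
eef_pos: [517.5, -9.0, 297.2]
ee_rot: [0.004, 0.09, 0.996, -0.002]
force: [0.7, 0.4, 0.3]
grip_width: 0.45
```

Run:
```python
from h import *
s=st(); cap('wrist','w24')
```

```text
t 29.68 p [517.5  -9.  297.2] q [ 0.004  0.09   0.996 -0.002] F [0.7 0.4 0.3] g 0.45 j [-0.24  0.41  1.66 -0.    1.06 -1.63]
```

View pics/w24.png

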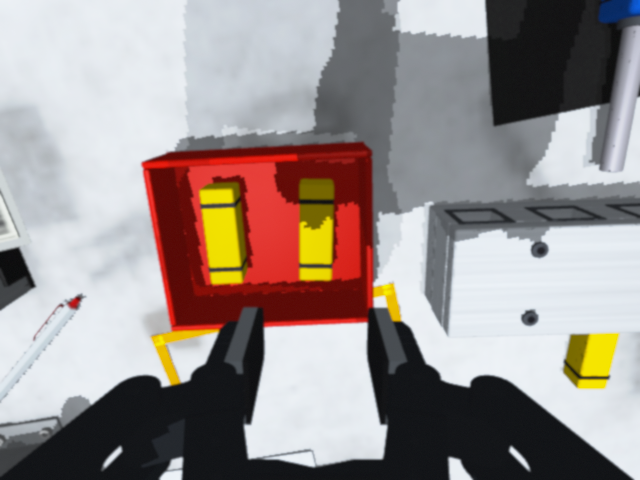

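drive_tool(rows=[[[0.3,0.5,0,0,0,0.02],[0.6,0.95,0,0,0,0.02],[0.6,0.95,0,0,0,0.02]]])

```text
time_s: 30.1
eef_pos: [577.7, 88.6, 293.6]
ee_rot: [0.002, 0.072, 0.997, -0.001]
force: [0.4, -0.8, -1.0]
grip_width: 0.45
```

drive_tool(rows=[[[0.3,0.4,-0.1,0,0,0],[0.54,0.75,-0.2,0,0,0],[0.54,0.75,-0.5,0,0,0],[0.54,0.75,-0.5,0,0,0]]])

```text
time_s: 30.6
eef_pos: [630.9, 163.0, 240.3]
ee_rot: [-0.002, 0.072, 0.997, -0.002]
force: [-0.1, -0.6, -0.1]
grip_width: 0.454
```

Run:
```python
from h import *
s=st(); cap('wrist','w25')
z=ld('w25')
for P in yel(z,(200,200,460,330)):
    r=cv2.minAreaRect(P); b=cv2.boxPoints(r); W=onz(z,b,20)
    print('px',np.round(b).tolist()); print('W',np.round(W[:,:2],1).tolist(),'c',np.round(W[:,:2].mean(0),1), 'sides',np.linalg.norm(W[0]-W[1]).round(1),np.linalg.norm(W[1]-W[2]).round(1))
```

```text
t 30.6 p [630.9 163.  240.3] q [-0.002  0.072  0.997 -0.002] F [-0.1 -0.6 -0.1] g 0.454 j [ 0.07  0.74  1.26 -0.    1.14 -1.35]
px [[296.0, 329.0], [298.0, 224.0], [339.0, 225.0], [337.0, 330.0]]
W [[656.1, 148.8], [602.5, 158.4], [605.6, 177.1], [659.4, 169.1]] c [630.9 163.3] sides 54.4 19.0
```

View pics/w25.png

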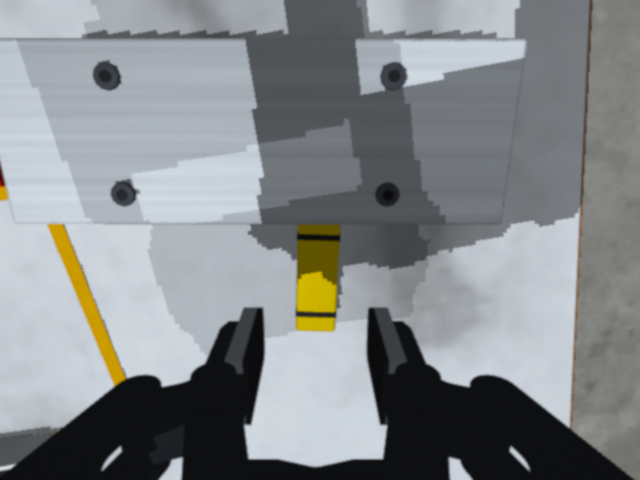

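drive_tool(rows=[[[0.01,0,-0.2,0,0,0],[0.01,0,-0.4,0,0,0],[0.01,0,-0.58,0,0,0],[0.01,0,-0.62,0,0,0],[0.01,0,-0.62,0,0,0]]])

```text
time_s: 31.28
eef_pos: [632.4, 162.8, 180.4]
ee_rot: [-0.0, 0.072, 0.997, -0.002]
force: [-0.1, 0.6, -0.1]
grip_width: 0.449
```

drive_tool(rows=[[[0,0,-0.01,0,0,0],[0,0,-0.01,0,0,0],[0,0,-0.01,0,0,0],[0,0,-0.01,0,0,0],[0,0,-0.01,0,0,0]]], fingers=-1)

```text
time_s: 31.9
eef_pos: [632.7, 162.9, 180.5]
ee_rot: [0.001, 0.073, 0.997, -0.001]
force: [0.5, 0.6, 6.5]
grip_width: 0.215
```

drive_tool(rows=[[[0,0,0.2,0,0,0],[0,0,0.6,0,0,0],[0,0,1,0,0,0],[0,0,1,0,0,0]]])

```text
time_s: 32.4
eef_pos: [633.1, 163.0, 285.0]
ee_rot: [0.004, 0.072, 0.997, -0.001]
force: [-0.1, -0.4, -0.4]
grip_width: 0.213
```

drive_tool(rows=[[[-0.4,-0.5,0,0,0,0],[-0.6,-0.95,0,0,0,0],[-0.6,-0.95,0,0,0,0]]])

```text
time_s: 32.78
eef_pos: [572.0, 65.7, 284.9]
ee_rot: [0.004, 0.074, 0.997, -0.001]
force: [0.6, 0.7, 0.6]
grip_width: 0.217
```

drive_tool(rows=[[[-0.4,-0.5,0,0,0,0],[-0.59,-0.99,-0.1,0,0,0],[-0.59,-0.99,-0.2,0,0,0],[-0.59,-0.99,-0.2,0,0,0]]])

```text
time_s: 33.28
eef_pos: [513.2, -32.7, 264.2]
ee_rot: [0.003, 0.074, 0.997, -0.001]
force: [0.5, 0.5, 0.1]
grip_width: 0.214
```

Run:
```python
from h import *
s=st(); cap('wrist','w26')
```

```text
t 33.27 p [513.2 -32.7 264.2] q [ 0.003  0.074  0.997 -0.001] F [0.5 0.5 0.1] g 0.214 j [-0.29  0.45  1.71 -0.    0.98 -1.71]
```

View pics/w26.png

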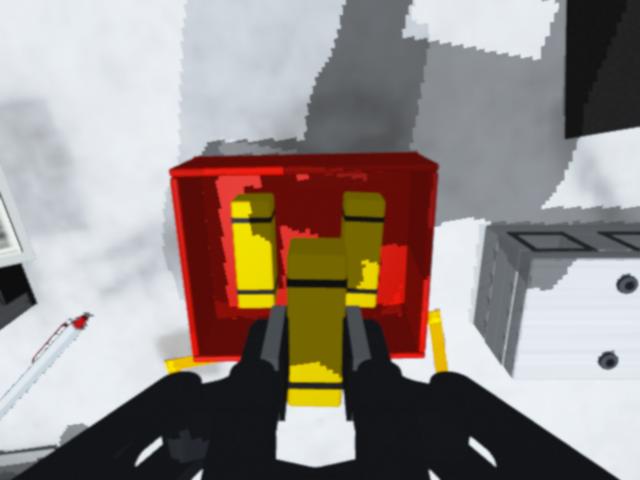

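drive_tool(rows=[[[0,-0.035,-0.2,0,0,0],[0,-0.035,-0.45,0,0,0],[0,-0.035,-0.56,0,0,0],[0,-0.035,-0.56,0,0,0]]])

```text
time_s: 33.83
eef_pos: [513.7, -35.3, 208.5]
ee_rot: [0.003, 0.073, 0.997, -0.001]
force: [0.3, 0.2, -0.1]
grip_width: 0.213
```

drive_tool(rows=[[[0,0,0,0,0,0],[0,0,0,0,0,0],[0,0,0,0,0,0],[0,0,0.3,0,0,0],[0,0,0.8,0,0,0],[0,0,1,0,0,0],[0,0,1,0,0,0]]], fingers=-0.3)

```text
time_s: 34.7
eef_pos: [513.8, -35.3, 309.8]
ee_rot: [0.005, 0.073, 0.997, -0.001]
force: [-0.5, -0.1, 0.1]
grip_width: 0.351
```

drive_tool(rows=[[[-0.1,0,0.3,0,0,0],[-0.3,0,0.6,0,0,0],[-0.3,0,0.6,0,0,0]]])

```text
time_s: 35.08
eef_pos: [483.4, -35.3, 370.3]
ee_rot: [0.005, 0.073, 0.997, -0.001]
force: [0.3, -0.5, -0.4]
grip_width: 0.342
```

Run:
```python
from h import *
s=st(); cap('wrist','w27'); two('27',A=(110,320,130,400),Bq=(190,380,220,510),f=1.4)
```

```text
t 35.08 p [483.4 -35.3 370.3] q [ 0.005  0.073  0.997 -0.001] F [ 0.3 -0.5 -0.4] g 0.342 j [-0.32  0.25  1.67 -0.    1.21 -1.74]
```

View pics/w27.png

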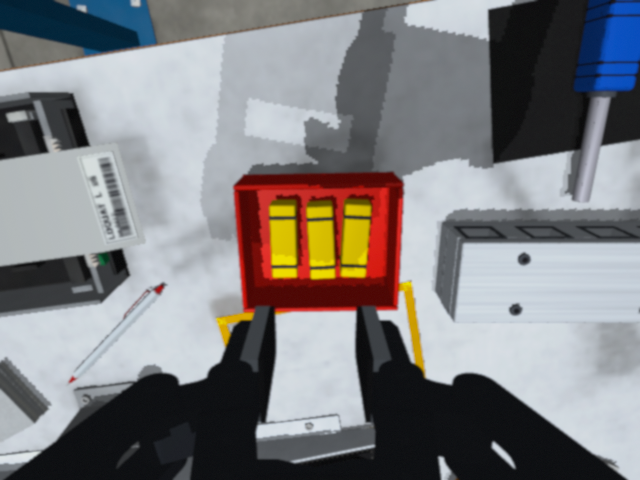

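View pics/t27.png

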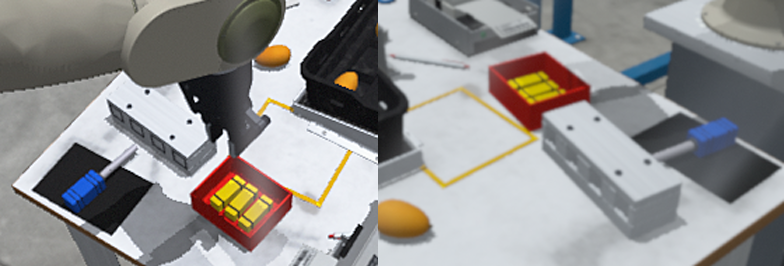

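drive_tool(rows=[[[0.5,-0.05,-0.1,0,0,0],[1,-0.1,-0.2,0,0,0],[1,-0.1,-0.2,0,0,0]]], fingers=1)

```text
time_s: 35.6
eef_pos: [586.0, -45.7, 343.9]
ee_rot: [0.001, 0.073, 0.997, -0.0]
force: [0.5, -0.1, -0.2]
grip_width: 0.964
```

drive_tool(rows=[[[0.5,0,-0.05,0,0,0],[0.8,0,-0.05,0,0,0],[0.8,0,-0.05,0,0,0],[0.8,0,-0.05,0,0,0]]])

```text
time_s: 36.1
eef_pos: [665.3, -45.6, 338.4]
ee_rot: [-0.0, 0.073, 0.997, -0.0]
force: [0.6, -0.3, -0.8]
grip_width: 1.0
```

Run:
```python
from h import *
s=st(); cap('wrist','w28')
```

```text
t 36.1 p [665.3 -45.6 338.4] q [-0.     0.073  0.997 -0.   ] F [ 0.6 -0.3 -0.8] g 1.0 j [-0.24  0.68  1.1  -0.    1.36 -1.67]
```

View pics/w28.png

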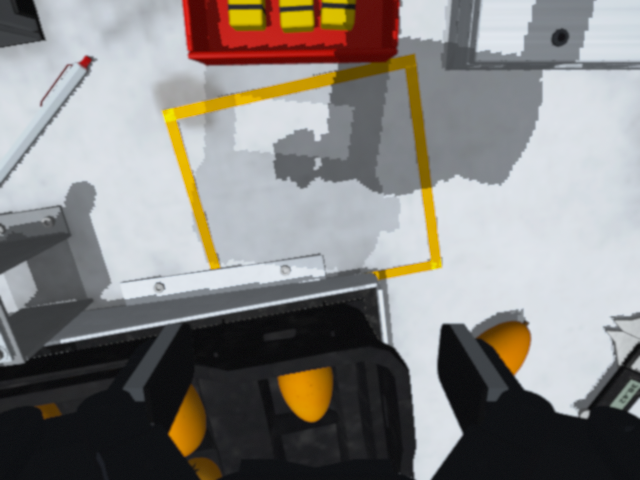

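Run:
```python
from h import *
w=ld('w28')
im=w['im'][:,:,::-1]
cv2.imwrite('pics/c28.png',cv2.resize(im[40:300,110:460],None,fx=2.2,fy=2.2,interpolation=cv2.INTER_CUBIC))
h=cv2.cvtColor(w['im'],cv2.COLOR_RGB2HSV)
m=((h[...,0]>18)&(h[...,0]<32)&(h[...,1]>120)&(h[...,2]>90)).astype(np.uint8)
m[:, :150]=0; m[:,460:]=0; m[:50]=0; m[290:]=0
P=np.argwhere(m)[:,::-1].astype(float); W=onz(w,P,0)[:,:2]
# split to lines
def fit(sel):
    q=W[sel]; vx,vy,x,y=cv2.fitLine(q.astype(np.float32),cv2.DIST_HUBER,0,.01,.01).ravel(); return np.array([vx,vy]),np.array([x,y]),len(q)
print('n',len(P), W.min(0),W.max(0))
c=onz(w,[(170,115),(409,63),(436,264),(216,266)],0)[:,:2]; print(np.round(c,1))
from itertools import combinations
def near(a,b,mar=12,tol=7):
    d=(b-a)/np.linalg.norm(b-a); n=np.array([-d[1],d[0]]); t=(W-a)@d; return (abs((W-a)@n)<tol)&(t>mar)&(t<np.linalg.norm(b-a)-mar)
L={}
for k,(i,j) in {'near':(0,1),'left+y':(1,2),'right-y':(0,3)}.items():
    L[k]=fit(near(c[i],c[j])); print(k,np.round(L[k][0],4),np.round(L[k][1],1),L[k][2])
print('plate',np.round(onz(w,[(121,283),(322,255),(325,272)],4)[:,:2],1))
# far line
f=(c[2]+ (onz(w,[(378,275)],0)[0,:2]-c[2])); print('far seg',np.round(f,1))
```

```text
n 7287 [ 564.95403197 -139.3804457 ] [722.89435979  45.04732938]
[[ 579.1 -134.4]
 [ 570.2   31.8]
 [ 716.6   41.1]
 [ 693.3 -127.4]]
near [ 0.0585 -0.9983] [573.7 -51. ] 2486
left+y [0.9982 0.0601] [639.6  36.6] 1774
right-y [0.9983 0.0591] [ 634.2 -132.1] 1256
plate [[ 694.9 -202.1]
 [ 695.   -44.8]
 [ 709.   -44.5]]
far seg [719.2  -4.1]
```

View pics/c28.png

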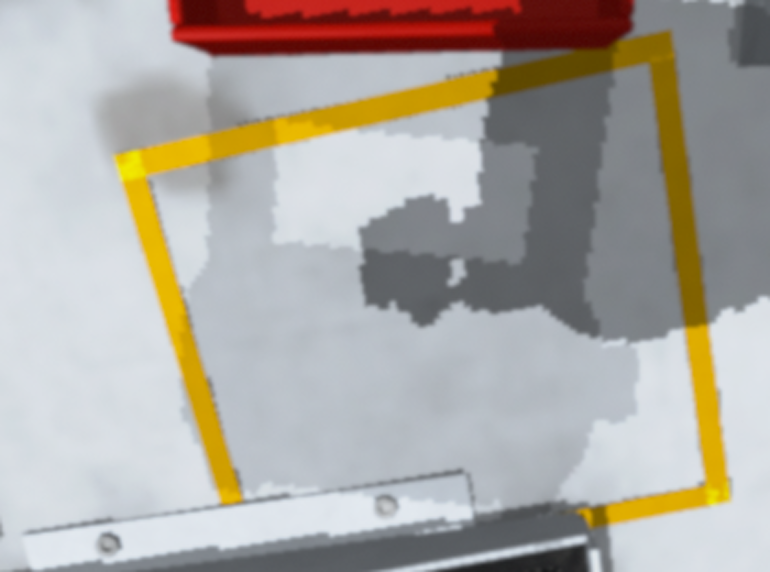

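Run:
```python
from h import *
w=ld('w27')
im=w['im'][:,:,::-1]
cv2.imwrite('pics/c27.png',cv2.resize(im[160:330,220:420],None,fx=3.5,fy=3.5,interpolation=cv2.INTER_CUBIC))
```

```text
(no output)
```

View pics/c27.png

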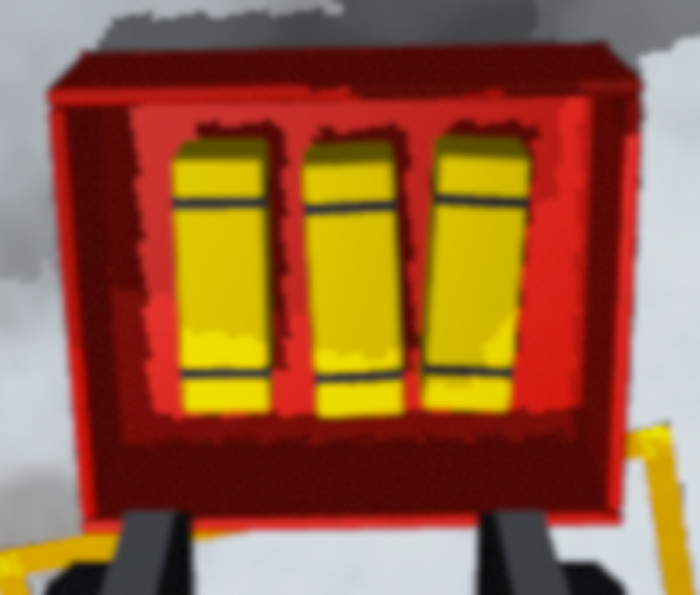

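drive_tool(rows=[[[-0.5,0,0.1,0,0,0],[-1,0.1,0.1,0,0,0.01],[-1,0.1,0.1,0,0,0.01]]])

```text
time_s: 36.52
eef_pos: [561.9, -34.7, 349.0]
ee_rot: [-0.001, 0.065, 0.998, 0.0]
force: [0.0, -0.5, 0.1]
grip_width: 1.001
```

drive_tool(rows=[[[-0.5,0.05,0,0,0,0],[-1,0.1,0,0,0,0],[-1,0.1,0,0,0,0]]])

```text
time_s: 36.9
eef_pos: [459.8, -24.3, 349.4]
ee_rot: [-0.001, 0.065, 0.998, 0.0]
force: [1.3, -0.3, -0.3]
grip_width: 0.997
```

Run:
```python
from h import *
s=st(); cap('wrist','w29')
```

```text
t 36.9 p [459.8 -24.3 349.4] q [-0.001  0.065  0.998  0.   ] F [ 1.3 -0.3 -0.3] g 0.997 j [-0.31  0.23  1.76 -0.    1.15 -1.75]
```

View pics/w29.png

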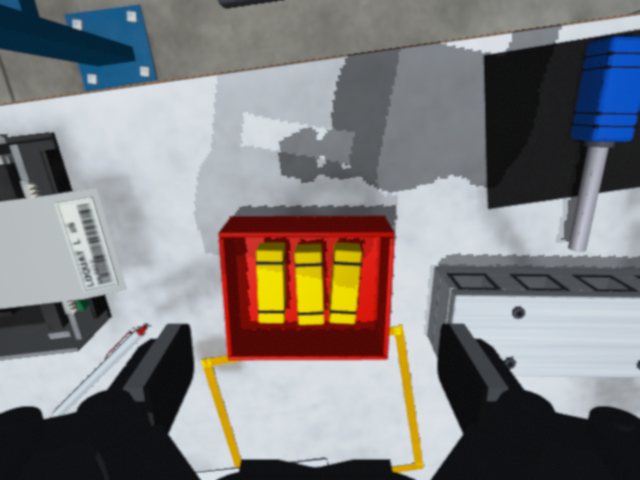

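```bash
cat >> h.py <<'E'
def boxc(z,px):
    c=onz(z,px,45)[:,:2]; print(np.round(c,1).tolist()); print('ctr',c.mean(0).round(1),'sides',[round(float(np.linalg.norm(c[i]-c[(i+1)%4])),1) for i in range(4)])
    u=(c[3]-c[0]+c[2]-c[1]); v=(c[1]-c[0]+c[2]-c[3]); print('yaw',np.arctan2(u[1],u[0]).round(3),np.arctan2(-v[0],v[1]).round(3))
E
python3 - <<'E'
from h import *
boxc(ld('w29'),[(220,234),(394,235),(388,357.5),(230,360)])
boxc(ld('w27'),np.array([(50,95),(638,88),(620,522),(85,526)])/3.5+[220,160])
E
```

```text
[[454.2, -88.0], [470.3, 27.8], [564.5, 16.3], [551.2, -100.2]]
ctr [510. -36.] sides [116.9, 94.9, 117.3, 97.7]
yaw -0.124 -0.126
[[454.4, -88.6], [470.2, 27.4], [565.8, 15.6], [549.5, -100.9]]
ctr [510.  -36.6] sides [117.1, 96.3, 117.6, 95.9]
yaw -0.126 -0.137
```

drive_tool(rows=[[[-0.28,-0.02,-0.2,0,0,0],[-0.28,-0.02,-0.6,0,0,0],[-0.28,-0.02,-0.9,0,0,0],[-0.28,-0.02,-0.9,0,0,0]]])

```text
time_s: 37.45
eef_pos: [434.1, -27.0, 258.8]
ee_rot: [-0.001, 0.065, 0.998, 0.0]
force: [-0.2, -0.2, 0.4]
grip_width: 1.001
```

drive_tool(rows=[[[0,0,-0.3,0,0,0],[0,0,-0.6,0,0,0],[0,0,-0.8,0,0,0],[0,0,-0.8,0,0,0],[0,0,-0.8,0,0,0]]])

```text
time_s: 38.08
eef_pos: [434.9, -27.3, 180.2]
ee_rot: [0.0, 0.065, 0.998, -0.0]
force: [0.9, 0.3, 0.3]
grip_width: 0.999
```

Run:
```python
from h import *
s=st(); cap('wrist','w30'); two('30',A=(150,320,180,400),Bq=(190,350,220,430),f=1.9)
```

```text
t 38.08 p [434.9 -27.3 180.2] q [ 0.     0.065  0.998 -0.   ] F [0.9 0.3 0.3] g 0.999 j [-0.33  0.47  1.99 -0.    0.69 -1.77]
```

View pics/w30.png

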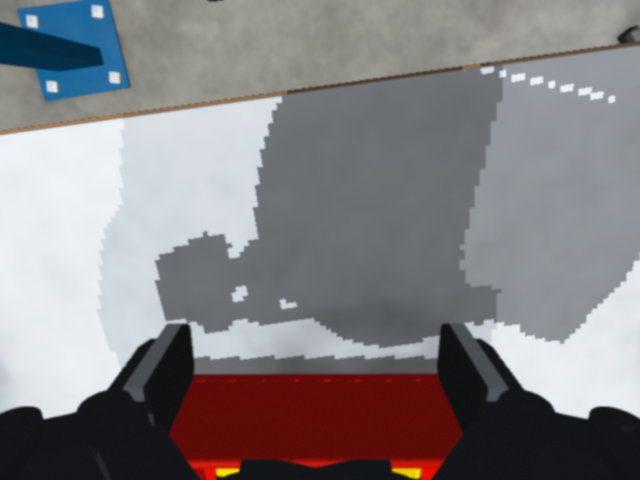

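View pics/t30.png

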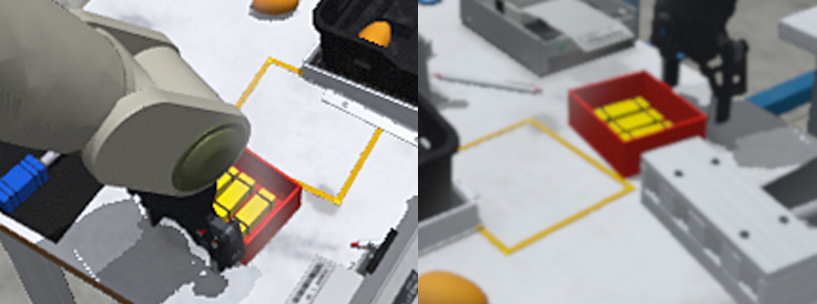

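drive_tool(rows=[[[0.09,-0.008,0,0,0,0],[0.14,-0.012,0,0,0,0],[0.21,-0.024,0,0,0,0.006],[0.27,-0.035,0,0,0,0.012],[0.34,-0.047,0,0,0,0.018],[0.4,-0.058,0,0,0,0.024],[0.46,-0.07,0,0,0,0.03],[0.53,-0.081,0,0,0,0.036],[0.59,-0.093,0,0,0,0.042],[0.65,-0.104,0,0,0,0.048]]])

```text
time_s: 39.48
eef_pos: [499.3, -37.4, 179.7]
ee_rot: [-0.002, 0.027, 1.0, 0.0]
force: [-7.2, 0.7, 5.2]
grip_width: 1.0
```

Run:
```python
from h import *
s=st(); cap('wrist','w31'); two('31',A=(150,320,180,400),Bq=(190,350,220,430),f=1.9)
```

```text
t 39.48 p [499.3 -37.4 179.7] q [-0.002  0.027  1.     0.   ] F [-7.2  0.7  5.2] g 1.0 j [-0.31  0.57  1.8  -0.    0.78 -1.82]
```

View pics/w31.png

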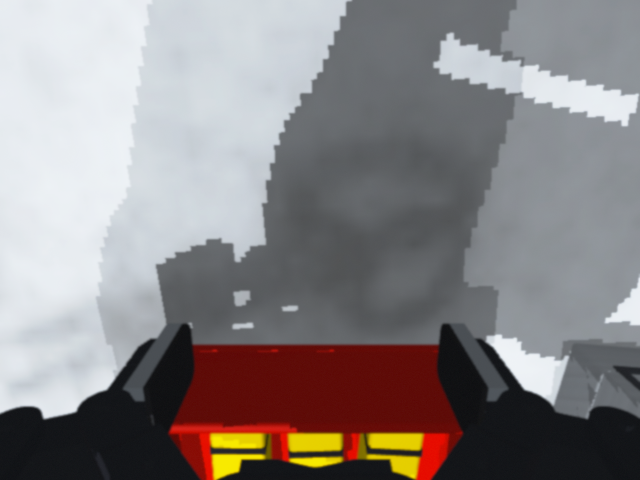

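View pics/t31.png

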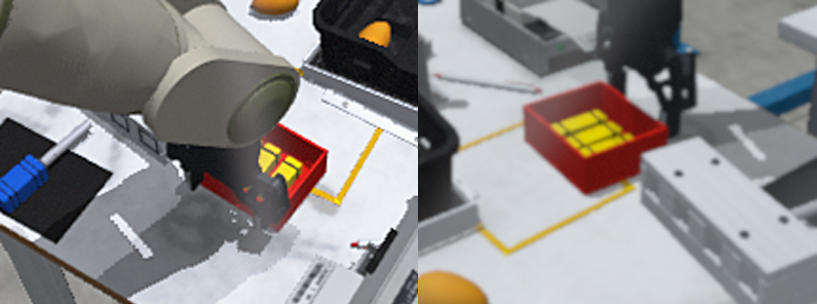

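drive_tool(rows=[[[0.07,-0.013,0,0,0,0.007],[0.14,-0.026,0,0,0,0.014],[0.21,-0.039,0,0,0,0.02],[0.28,-0.052,0,0,0,0.027],[0.35,-0.065,0,0,0,0.034],[0.42,-0.078,0,0,0,0.04],[0.49,-0.091,0,0,0,0.047],[0.56,-0.104,0,0,0,0.054],[0.6,-0.112,0,0,0,0.06],[0.6,-0.112,0,0,0,0.06]]])

```text
time_s: 40.88
eef_pos: [559.7, -48.7, 179.6]
ee_rot: [-0.0, -0.019, 1.0, -0.0]
force: [0.1, -0.4, -0.9]
grip_width: 0.998
```

Run:
```python
from h import *
s=st(); cap('wrist','w32'); two('32',A=(130,290,200,420),Bq=(190,350,180,390),f=1.9)
```

```text
t 40.88 p [559.7 -48.7 179.6] q [-0.    -0.019  1.    -0.   ] F [ 0.1 -0.4 -0.9] g 0.998 j [-0.3   0.66  1.61 -0.    0.87 -1.9 ]
```

View pics/w32.png

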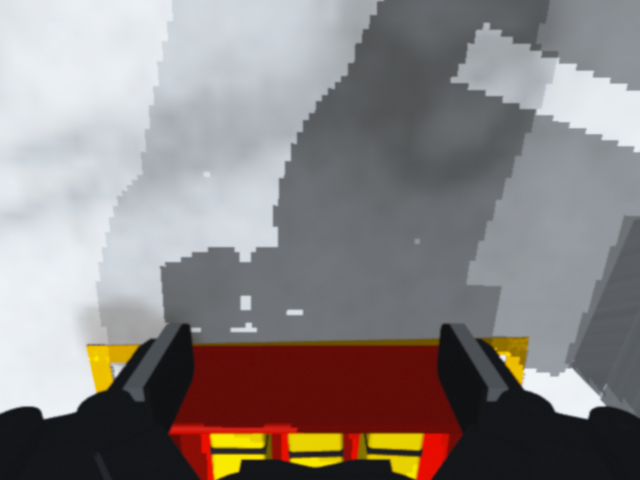

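View pics/t32.png

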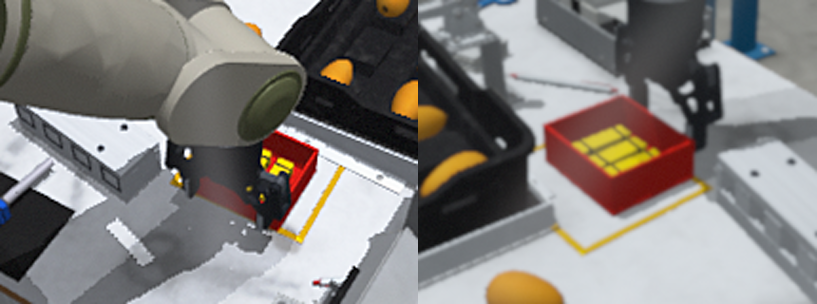

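Run:
```python
from h import *
w=ld('w32'); 
b=onz(w,[(200,346.5),(430,345)],0); print('wall bottom',b.round(1))
t=onz(w,[(170,432),(462,432)],45); print('rim near corners',t.round(1))
print('sq near outer corners',onz(w,[(88,346),(528,339)],0).round(1))
s=ctrl.sense(); print(s['eef_pos'])
```

```text
wall bottom [[573.9 -94.2   0. ]
 [569.8  -2.6   0. ]]
rim near corners [[575.3 -91.7  45. ]
 [571.9  -4.2  45. ]]
sq near outer corners [[ 575.4 -138.9    0. ]
 [ 565.6   35.9    0. ]]
[559.67545524 -48.72896015 179.68514549]
```

drive_tool(rows=[[[0.05,-0.007,0,0,0,0.004],[0.1,-0.014,0,0,0,0.009],[0.14,-0.02,0,0,0,0.013],[0.15,-0.02,0,0,0,0.013],[0.15,-0.02,0,0,0,0.013]]])

```text
time_s: 41.65
eef_pos: [574.7, -50.8, 179.6]
ee_rot: [0.0, -0.03, 1.0, -0.0]
force: [-3.0, -0.4, 1.5]
grip_width: 0.999
```

drive_tool(rows=[[[-0.1,0,0,0,0,0],[-0.4,0,0.1,0,0,0],[-0.5,0,0.5,0,0,0],[-0.5,0,1,0,0,0],[-0.5,0,1,0,0,0]]])

```text
time_s: 42.28
eef_pos: [525.0, -50.9, 283.2]
ee_rot: [0.004, -0.03, 1.0, -0.002]
force: [-0.4, 0.7, -0.5]
grip_width: 0.999
```

drive_tool(rows=[[[0.3,0,0.5,0,0,0],[0.6,0,0.7,0,0,0],[0.7,0,0.7,0,0,0],[0.7,0,0.7,0,0,0]]])

```text
time_s: 42.78
eef_pos: [594.7, -50.9, 350.9]
ee_rot: [0.002, -0.03, 1.0, -0.001]
force: [-1.1, -0.5, 0.3]
grip_width: 1.002
```

Run:
```python
from h import *
s=st(); cap('wrist','w33'); two('33',A=(130,290,200,420),Bq=(190,350,180,390),f=1.9)
```

```text
t 42.77 p [594.7 -50.9 350.9] q [ 0.002 -0.03   1.    -0.001] F [-1.1 -0.5  0.3] g 1.002 j [-0.28  0.51  1.35 -0.    1.28 -1.91]
```

View pics/w33.png

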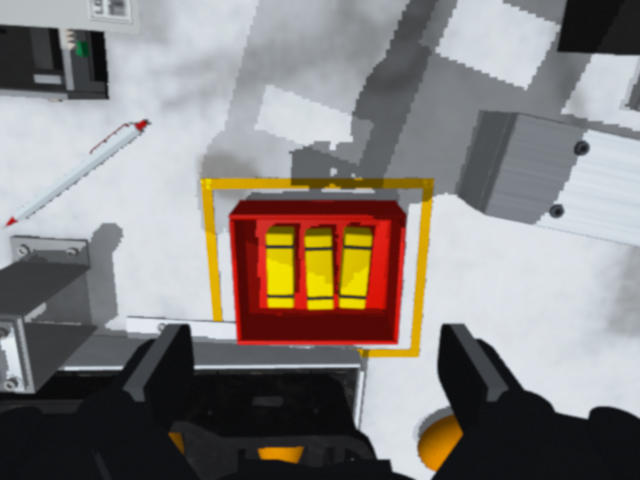

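View pics/t33.png

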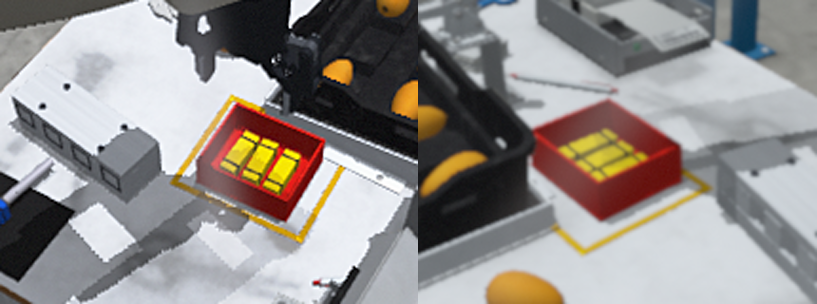

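Run:
```python
from h import *
w=ld('w33')
boxc(w,[(231,218),(405.5,219),(398,344),(239,345)])
print('base near',onz(w,[(237,202),(399,201)],0).round(1))
c=onz(w,[(208,185),(427.5,184.5),(415,351)],0); print('sq',c.round(1)); print('sq ctr',((c[0]+c[2])/2).round(1))
cv2.imwrite('pics/c33.png',cv2.resize(w['im'][160:370,190:450,::-1],None,fx=3,fy=2.8,interpolation=cv2.INTER_CUBIC))
```

```text
[[592.3, -108.0], [586.2, 8.3], [681.4, 14.6], [689.2, -102.6]]
ctr [637.3 -46.9] sides [116.4, 95.4, 117.5, 97.1]
yaw 0.061 0.059
base near [[ 591.9 -112.     0. ]
 [ 583.9   12.     0. ]]
sq [[ 580.  -133.9    0. ]
 [ 570.    32.     0. ]
 [ 714.6   41.6    0. ]]
sq ctr [647.3 -46.1   0. ]
```

View pics/c33.png

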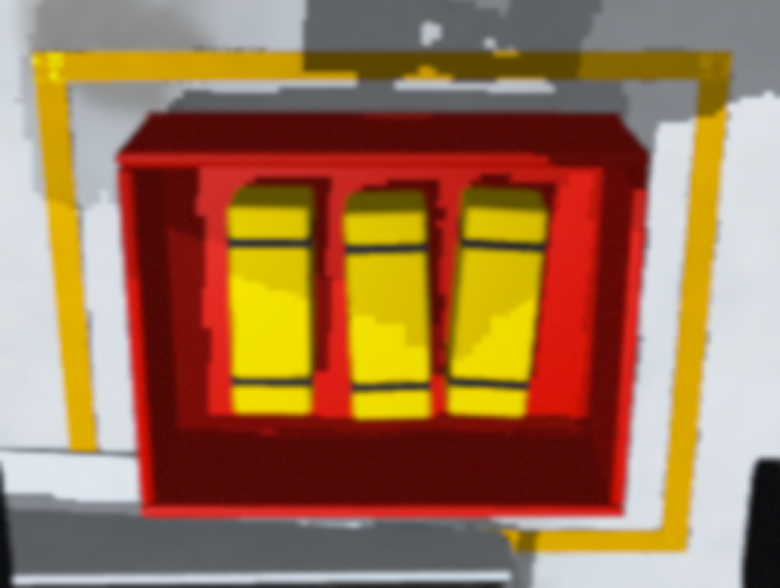

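drive_tool(rows=[[[-0.5,0,0.2,0,0,0],[-1,0,0.3,0,0,0],[-1,0,0.3,0,0,0]]])

```text
time_s: 43.3
eef_pos: [491.8, -50.6, 382.3]
ee_rot: [0.003, -0.029, 1.0, -0.001]
force: [0.6, 0.3, 0.9]
grip_width: 0.997
```

drive_tool(rows=[[[-0.5,0.5,0.1,0,0,0],[-0.8,0.8,0.1,0,0,0],[-0.8,0.8,0.1,0,0,0],[-0.8,0.8,0.1,0,0,0],[-0.8,0.8,0.1,0,0,0],[-0.8,0.8,0.1,0,0,0],[-0.8,0.8,0.1,0,0,0],[-0.8,0.8,0.1,0,0,0],[-0.8,0.8,0.1,0,0,0],[-0.8,0.8,0.1,0,0,0]]])

```text
time_s: 44.55
eef_pos: [411.8, 29.4, 392.3]
ee_rot: [0.003, -0.029, 1.0, -0.001]
force: [0.2, -0.0, -0.4]
grip_width: 1.004
```

drive_tool(rows=[[[0,0,0,0,0,0],[0,0,0,0,0,0],[0,0,0,0,0,0],[0,0,0,0,0,0],[0,0,0,0,0,0],[0,0,0,0,0,0],[0,0,0,0,0,0],[0,0,0,0,0,0],[0,0,0,0,0,0],[0,0,0,0,0,0]]])

```text
time_s: 45.8
eef_pos: [411.8, 29.4, 392.3]
ee_rot: [0.003, -0.029, 1.0, -0.001]
force: [0.0, -0.8, -1.0]
grip_width: 0.999
```

Run:
```python
from h import *
s=st(); cap('wrist','w34'); cap('scene','sc34'); cap('side','s34')
```

```text
t 45.8 p [411.8  29.4 392.3] q [ 0.003 -0.029  1.    -0.001] F [ 0.  -0.8 -1. ] g 0.999 j [-0.21  0.07  1.83 -0.    1.24 -1.84]
```

View pics/sc34.png

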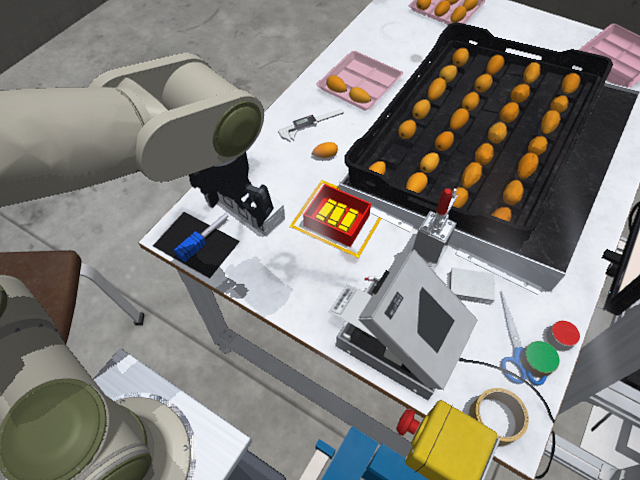

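View pics/s34.png

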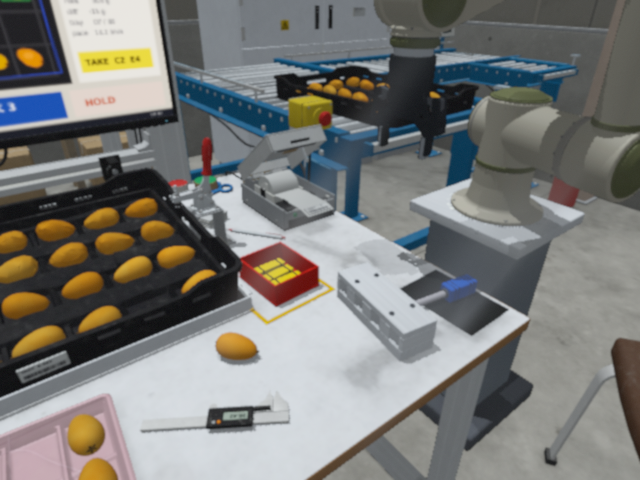

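View pics/w34.png

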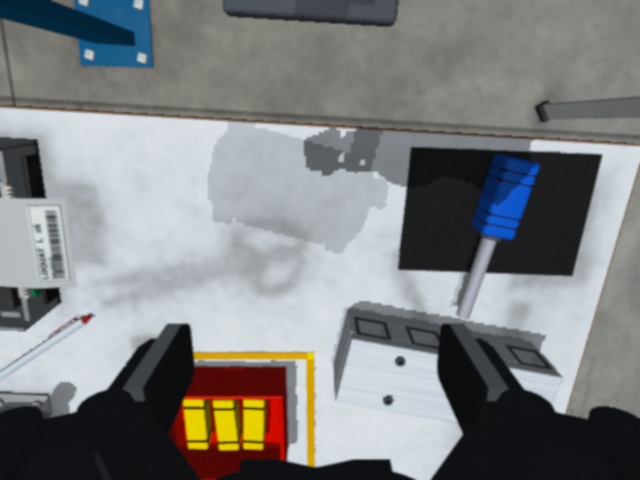

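drive_tool(rows=[[[0,0,0,0,0,0],[0,0,0,0,0,0],[0,0,0,0,0,0],[0,0,0,0,0,0],[0,0,0,0,0,0],[0,0,0,0,0,0],[0,0,0,0,0,0],[0,0,0,0,0,0],[0,0,0,0,0,0],[0,0,0,0,0,0]]])

```text
time_s: 47.2
eef_pos: [411.8, 29.4, 392.3]
ee_rot: [0.003, -0.029, 1.0, -0.001]
force: [0.4, 0.2, -0.6]
grip_width: 1.002
```

drive_tool(rows=[[[0,0,0,0,0,0],[0,0,0,0,0,0],[0,0,0,0,0,0],[0,0,0,0,0,0],[0,0,0,0,0,0],[0,0,0,0,0,0],[0,0,0,0,0,0],[0,0,0,0,0,0],[0,0,0,0,0,0],[0,0,0,0,0,0]]])

```text
time_s: 48.45
eef_pos: [411.8, 29.4, 392.3]
ee_rot: [0.003, -0.029, 1.0, -0.001]
force: [-0.3, -0.4, 0.2]
grip_width: 0.995
```

Run:
```python
from h import *
s=st(); cap('scene','sc35'); cap('side','s35')
for a,b in(('sc34','sc35'),('s34','s35')):
    d=cv2.absdiff(ld(a)['im'],ld(b)['im']).max(2); print((d>30).sum())
# box vs outline in scene & bystanders vs start
for a,b,r in(('sc0','sc35',None),):
    A=ld('scene0')['im'];B=ld('sc35')['im']
    d=cv2.absdiff(A,B).max(2)
    for n,(x0,y0,x1,y1) in {'pen/scissors/cards':(440,260,560,390),'mango,caliper':(275,100,345,165)}.items(): print(n,(d[y0:y1,x0:x1]>40).sum())
A=ld('side0')['im'];B=ld('s35')['im'];d=cv2.absdiff(A,B).max(2); print('pen side',(d[222:240,222:290]>40).sum())
```

```text
t 48.45 p [411.8  29.4 392.3] q [ 0.003 -0.029  1.    -0.001] F [-0.3 -0.4  0.2] g 0.995 j [-0.21  0.07  1.83 -0.    1.24 -1.84]
1
0
pen/scissors/cards 0
mango,caliper 0
pen side 0
```

Everything is still and the bystanders have not moved, so I am handing the job in.

Run:
```python
from h import *
print(ctrl.finish_job())
```

```text
the job is handed in; nothing more can be done
None
```

The job is done and handed in at about 48 s. There were three inserts, and the fourth bore (-72) was empty.

- **Inserts:** I pushed all three out of the far side with the drift, then dropped them into the red box. They lie side by side on its floor.
- **Drift:** It is back on the black mat, with its whole grip over the mat.
- **Box position:** With every insert inside, I pushed the box along the table into the yellow outline. It measured centre (637, -47) mm with yaw 0.06 rad, against about (647, -46) mm and 0.06 rad for the outline.
- **Why it is off centre:** It sits about 10 mm toward the robot on purpose. A fixed metal plate covers part of the outline's far side at x of about 695 mm. The box is still inside the lines, with about 10 mm to spare on the near side.

**Last checks:**
- Between two sets of pictures about 2.5 s apart, the scene did not change.
- The pen and card stack match the first pictures.
- I saw neither the box being knocked nor the grip slackening.

**Disagreements:**
- The fixed cameras differed from the wrist camera by 2 to 4 mm, so I used the wrist camera's values.
- The box sides measured about 3% short of the given size.
- Insert height measured from two views came out at 16 to 23 mm, against the stated 20 mm.

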